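# Clear the fallen guard nuts and test the bottle feeder's belt tensioner

## Task

The belt of the bottle feeder is off for a change: with the wire hook rake every thumb nut that fell through the grid shelf out from under it (never reach under there with the gripper itself), put them all in the round steel dish and lay the hook back on the rubber mat. Test the sprung belt tensioner on the deck too: swing its arm once all the way to the end stop and back home, then push it until the pointer stands at the setting tab on the scale, keep it there for a good two seconds and bring it home again, never letting it snap back. Do not shift the setting tab, and leave the bottle, the jar and the spanner alone.

Things in the scene. Friction and masses are not known exactly. Their poses are not given: they have to be found in the camera images.
- feeder: Fixed stainless bottle feeder, cover and belt off. Origin on the bench under the middle of the open outer edge of its grid shelf; y points level from that edge into the machine, x along the edge, z up. The shelf (x +-155, y 0 to 140 mm) is a cantilevered grid of 6 mm rods, along y every 36 mm, top 88 mm; below it all is open to 64 mm above the bench, also at the edge and ends.
- deck (a point): Middle of the feeder's drive deck, on its top 90 mm above the bench: a plate (feeder frame x +-170, y 140 to 400 mm, underside 80 mm); a gear case closes the space below from y = 200 mm on. It carries the tensioner, two bare toothed pulleys (tops 142 mm) at (131, 190) and (128, 355) mm, 68 and 56 mm across, and a terminal box (top 126 mm) at (-110, 355) mm.
- pivot (a point): The vertical hinge axis of the tensioner arm, here at the height of the middle of the idler, 126 mm above the bench, just over its round spring housing (76 mm across); at (-5, 340) mm in the feeder's frame.
- tensioner (a joint): Angle of the sprung tensioner arm, rad: 0 at home (arm pointing 245 deg counter-clockwise from the feeder's x axis, seen from above), growing counter-clockwise to 0.873 (50 deg) at the end stop, the idler swinging towards the feeder's +x. The spring drives it home with 0.42 N m at home to 1.47 N m at the stop (4 to 13 N at the idler). Let go it snaps; ease it back below 1.5 rad/s.
- idler_center (a point): Centre of the idler, the black plastic roller 40 mm across that turns freely on the end of the tensioner arm, 110 mm from the pivot, and may be pushed or pinched from above. It spans 112 to 140 mm above the bench with a 16 mm bolt head to 146 mm; the arm under it (101 to 111 mm) is 24 mm wide.
- pointer_tip (a point): Tip of the thin pointer on the end of the tensioner arm, 162 mm from the pivot, running over the white arc scale fixed to the deck (a short mark every 5 deg, a long one every 10 deg, from 0 to 50 deg).
- tab_nose (a point): Tip of the nose of the setting tab, a small dark steel slider with a brass screw (16 mm, top 106 mm) on the outer rim of the scale, nose pointing at the pivot, 163 mm from it; set between 18 and 36 deg. The pointer is at the tab when the two tips meet (within 6 mm).
- tab (a joint): Setting of the tab, rad, on the same zero and direction as the tensioner's angle: the pointer is at the tab when both angles are equal.
- hook: Loose hook tool, 160 g, lying flat on the mat. Origin on its underside, z up, x along the tool towards the hook: wooden handle 120 x 24 x 30 mm high from x = -50 to 70 mm, then a steel rod 8 mm thick, its axis 12 mm above the underside, on to x = 265 mm, where a flat bar bends off sideways to +y.
- hook_grip (a point): Place to hold the hook, on the handle near its centre of mass: x = 30, y = 0, z = 21 mm in the hook's frame.
- hook_pocket (a point): Where a raked nut sits in the hook: x = 249, y = 32.5, z = 8 mm in the hook's frame. The pocket lies between the rod (y = 4 mm), the cross bar (inner face x = 265 mm, 5 mm thick, 16 mm high, y = -4 to 66 mm) and a lip (inner face y = 61 mm, 5 mm thick) that runs back from the bar to x = 243.5 mm; it is open above, below and to the handle.
- mat: Fixed black rubber mat, 380 (its x) x 120 (its y) x 2 mm, origin in the middle of its underside; the hook's home.
- dish: Loose round steel parts dish, 156 mm across the rim, 140 mm at the foot, 32 mm high, wall 3 mm, floor 4 mm thick; 500 g; origin at the centre of its underside.
- nut0: Brass thumb nut, 50 g: knurled disc 30 mm across and 16 mm high with a 20 mm collar on top, 22 mm high overall; origin at the centre of its underside. Starts standing on the bench under the grid; all of them look alike. There are two or three; an absent one reads None.
- nut1: Brass thumb nut, 50 g: knurled disc 30 mm across and 16 mm high with a 20 mm collar on top, 22 mm high overall; origin at the centre of its underside. Starts standing on the bench under the grid; all of them look alike. There are two or three; an absent one reads None.
- nut2: Brass thumb nut, 50 g: knurled disc 30 mm across and 16 mm high with a 20 mm collar on top, 22 mm high overall; origin at the centre of its underside. Starts standing on the bench under the grid; all of them look alike. There are two or three; an absent one reads None.
- oil_bottle: Green oil bottle, 56 mm across, 150 mm tall, standing; origin at the centre of its underside. Leave alone.
- cap_jar: Pale translucent jar with a white lid, 72 mm across, 100 mm tall; origin at the centre of its underside. Leave alone.
- spanner: Steel spanner, 170 mm long, lying on the bench. Leave alone.
Not all that is in view belongs to the job. What is shaped like the dish but blue or green is not meant.

How it is judged (in metres and radians):
On the way, in this order (a step that is already met when the one before it is completed fails the run):
1. the tensioner arm is pushed to its end stop (above 0.84 rad) (value of joint tensioner above 0.84 rad), for 0.1 s.
2. the arm is brought back home (value of joint tensioner below 0.035 rad), for 0.1 s.
3. the pointer is held at the setting tab (tips within 6 mm) for two seconds (horizontal distance between pointer_tip and tab_nose below 0.006 m), for 1.8 s.
4. the arm is home again (value of joint tensioner below 0.035 rad), for 0.2 s.
At the end, for the whole second after the job is handed in: Every nut present lies at rest inside the dish (within 62 mm of its centre), the hook lies at rest on the mat (grip point and pocket both over the mat, flat), and the tensioner arm is home (below 0.035 rad) (horizontal distance between each of nut0, nut1, nut2 and dish below 0.062 m and z of nut0 in the frame of dish between -0.002 and 0.045 m and linear speed of each of nut0, nut1, nut2, hook below 0.03 m/s and z of nut1 in the frame of dish between -0.002 and 0.045 m and z of nut2 in the frame of dish between -0.002 and 0.045 m and x of hook_grip in the frame of mat between -0.19 and 0.19 m and y of hook_grip in the frame of mat between -0.06 and 0.06 m and x of hook_pocket in the frame of mat between -0.19 and 0.19 m and y of hook_pocket in the frame of mat between -0.06 and 0.06 m and height (world z) of hook_grip below 0.035 m and height (world z) of hook_pocket below 0.03 m and value of joint tensioner below 0.035 rad); the robot touches nothing.
It fails at once if the tensioner arm snaps back (faster than 1.5 rad/s) (velocity of joint tensioner below -1.5 rad/s).
It fails at once if the setting tab is shifted by more than 5 mm (distance of tab_nose from where it was at the start of the episode above 0.005 m).
It fails at once if the gripper's fingers touch a nut that is still under the grid ((y of nut0 in the frame of feeder between 0.015 and 0.2 m and x of nut0 in the frame of feeder between -0.14 and 0.14 m and contact force between the fingers and nut0 above 0.3 N) or (y of nut1 in the frame of feeder between 0.015 and 0.2 m and x of nut1 in the frame of feeder between -0.14 and 0.14 m and contact force between the fingers and nut1 above 0.3 N) or (y of nut2 in the frame of feeder between 0.015 and 0.2 m and x of nut2 in the frame of feeder between -0.14 and 0.14 m and contact force between the fingers and nut2 above 0.3 N)).
It fails at once if the bottle, the jar or the spanner is moved more than 30 mm or the bottle tipped (distance of any of oil_bottle, cap_jar, spanner from where it was at the start of the episode above 0.03 m or angle between oil_bottle's own z axis and vertical above 0.4 rad).
Of nut0, nut1, nut2 only 2 to 3 are there at a start; the rules pass over those that are not, and their reading is None.
At some moment in a run one of nut0, nut1, nut2 may be knocked a few centimetres aside while the robot is not near it.
Once in a run the grip may slacken for a moment while it holds something.
It also fails if it takes over 210 s, if anything falls off the work surface, if the arm or the gripper's body presses on something with over 40 N, if the wrist force passes 120 N, or if a joint passes its speed limit or range.

## Robot

A 7-joint arm with a two-finger parallel gripper is mounted at the origin on the work surface. World frame = base frame: x ahead of the robot, y to its left, z up, the work surface at z = 0. Lengths are in m, angles in degrees, forces in N, time in s.
With the tool pointing down it reaches from about 0.4 to 0.85 m from the base axis. Payload 4.5 kg.
Tool frame: the origin (TCP) lies between the finger pads; the fingertips stand 25 mm ahead of it and the grasp point (between the pads) lies 6 mm ahead of it; z points along the fingers, y is the direction in which the jaws open and shut (so a half turn about z gives the same grasp; the last joint's range is limited). The gripper opens to 88 mm and grips with 3 to 60 N. Pads are 18 mm wide; open, the fingers measure 123 mm over their backs; the gripper's body (75 mm by 187 mm) begins 45 mm behind the grasp point.
Start: joints at [-70.371, 39.483, -11.15, 89.685, 9.013, 51.709, -12.324], TCP at [0.19, 0.595, 0.264] pointing down, gripper open.
Joint ranges: [-172.22, 172.22], [-26.19, 119.32], [-84.43, 86.54], [7.71, 146.69], [-57.33, 237.33], [2.42, 119.75], [-152.13, 152.13]. Speed limits (degrees/s): [147.25, 147.25, 180, 180, 180, 180, 180].

## Interface

Orientations are given as [roll, pitch, yaw] about the fixed x, y, z axes, in that order (R = Rz(yaw) Ry(pitch) Rx(roll)).
In Python, from bench import telemetry, optics, finish_job gives the robot as it stands.
- The arm moves only by the tool move_arm, never from a script. Its argument "rows" is a list of rows, each an object with "translation": the shift along the world's x, y, z in mm, a list of three; "yaw": the turn about the world's z in degrees. In form: [{"translation": [dx, dy, dz], "yaw": yaw}, ...]. A call has 1 to 5 rows; each row shifts and turns the pose as measured when the row begins; what a row does not reach is not made up. A row lasts 1/12 s, in which the tool goes at most 41.7 mm and 7.16 degrees, less where a joint would pass 70% of its speed; a pose out of reach is approached as far as the arm can. A call with a gripper value outside its range is refused whole. "gripper" is the gripper command: -1 is fully open, 1 is shut, values between are in proportion, set as the call begins (left out, the last holds). The fingers move at their own pace and stop on an object; "force" is the grip in N (left out, the last holds). Time passes only in rows, so rows that do not move let the fingers close. It gives the time, the measured TCP pose, the force and the opening at its end, in the units of the state.
- telemetry.observe(): the state, without advancing time (a new reading comes with each control period).
- optics.camera(name): name is "scene" or "top"; returns a dict with "color" (420x560x3 uint8, red, green, blue), "z_map" (420x560 float32, m along the optical axis (not along the pixel's ray), 0 where there is no reading), "fov_y" (degrees; the focal length in pixels is half the picture's height over the tangent of half this angle, whatever the lens; pixels are square), "cx", "cy" (the principal point, pixels), "dist_coeffs" ([k1, k2, p1, p2, k3] as OpenCV has them; the pictures are not rectified), "position" and "attitude" of the camera in the world. Camera axes: x right, y up, looking along -z (the intrinsics and any distortion apply to the point x, -y, -z); pixel columns grow to the right and rows downward; lengths in m; the calibration is good to about 2 mm. A picture is of the moment at which its call begins.
- finish_job(): hands the job in, once; it reports no verdict.
Trained networks look in a picture, given as the dict that the camera call returned (one of the last four; its "shot" number tells which), for a name from the list of things; names that differ only in an ending like _2 or _b are one class to them, and where a whole thing is asked for, a point or a joint stands for the part that bears it (a point fixed in the world has none). Each returns a list of dicts, best first, with "p" (0 to 1); they miss things now and then, are a little off and sometimes report something else, mostly with a low value. They report only what shows in the picture. A call takes as long as a camera call. They do not tell look-alikes from the thing itself.
- optics.silhouettes(picture, target): "region" (420x560 bool, what is visible of it) and "position" ([column, row] in pixels, amid what is visible of it).
- optics.pinpoint(picture, target): "position" ([column, row] in pixels: a listed point, or the origin of a listed thing).
The state is a dict: "time_s": time; "q": joint angles; "joint_vel": joint speeds; "joint_efforts": joint torques, N m; "tcp_pos": TCP position; "tcp_rot": TCP orientation; "force": force on the tool from outside, world axes, zero at the start; "moment": the same for the moment, N m; "grip_width": opening from 0.0 (shut) to 1.0 (fully open).
Only numpy, scipy, OpenCV 4.12 (cv2) and the standard library are available. Lean on these libraries where they do the work, as an engineer would, in place of code of your own. Each camera call takes 0.05 s, during which the arm holds its last target. There are 200 camera calls.

## Working session

There is one attempt and no reset: what is moved stays moved. The work goes in short steps, Python scripts to look and compute and a tool call to move; the robot and the scene stay as the last step left them, time stands still between calls to the robot, and variables do not carry over. Pictures are saved under pics/ and viewed, about 12 in all and at most 16, crops included, and the job is handed in when it is done.

Besides the shell and the picture viewer there is one more tool, called as name(argument=value, ...), one argument or row to a line, values as JSON. move_arm: Moves the arm, as the interface text tells. Its arguments: {"type":"object","properties":{"rows":{"type":"array","items":{"type":"object","properties":{"translation":{"type":"array","items":{"type":"number"}},"yaw":{"type":"number"}}}},"gripper":{"type":"number"},"force":{"type":"number"}},"required":["rows"]}

```bash
mkdir -p pics; cat > h.py <<'E'
import numpy as np, cv2
from scipy.spatial.transform import Rotation as R
from bench import telemetry, optics, finish_job
def K(p):
    f=p["color"].shape[0]/2/np.tan(np.radians(p["fov_y"])/2)
    return np.array([[f,0,p["cx"]],[0,f,p["cy"]],[0,0,1.]])
def rot(p):
    a=np.array(p["attitude"],float)
    if a.shape==(3,3): return a
    if a.size==4: return R.from_quat(a).as_matrix()
    return R.from_euler('xyz',a,degrees=True).as_matrix()
def ray(p,px):
    px=np.atleast_2d(np.array(px,float))
    u=cv2.undistortPoints(px[:,None],K(p),np.array(p["dist_coeffs"],float))[:,0]
    d=np.c_[u[:,0],-u[:,1],-np.ones(len(u))]
    return d@rot(p).T
def atz(p,px,z):
    d=ray(p,px); o=np.array(p["position"]); return o+d*((z-o[2])/d[:,2])[:,None]
def atdepth(p,px):
    px=np.atleast_2d(px); i=np.round(px).astype(int)
    return np.array(p["position"])+ray(p,px)*p["z_map"][i[:,1],i[:,0]][:,None]
def proj(p,X):
    X=np.atleast_2d(X); c=(X-np.array(p["position"]))@rot(p); c=c*[1,-1,-1]
    return cv2.projectPoints(c[:,None],np.zeros(3),np.zeros(3),K(p),np.array(p["dist_coeffs"],float))[0][:,0]
def save(p,n,crop=None,s=1):
    im=p["color"][...,::-1]
    if crop: im=im[crop[1]:crop[3],crop[0]:crop[2]]
    cv2.imwrite("pics/"+n,cv2.resize(im,None,fx=s,fy=s,interpolation=cv2.INTER_CUBIC))
E
python3 - <<'E'
from h import *
np.set_printoptions(precision=4,suppress=True)
print(telemetry.observe())
pts=dict(feeder=0,deck=.09,pivot=.126,idler_center=.126,pointer_tip=.106,tab_nose=.104,hook=.002,hook_grip=.023,hook_pocket=.01,mat=0,dish=0,nut0=0,oil_bottle=0,cap_jar=0,spanner=0)
for n in("top","scene"):
    p=optics.camera(n); save(p,n+"1.png",s=1.4)
    print(n,p["position"],p["attitude"],p["fov_y"],p["cx"],p["cy"],p["dist_coeffs"])
    for t,z in pts.items():
        for d in optics.pinpoint(p,t)[:4]:
            print(t,round(d["p"],2),np.round(d["position"]),atz(p,d["position"],z)[0])
E
```

```text
{'time_s': 0.0, 'q': array([-70.3702,  39.5327, -11.1466,  89.7441,   9.0143,  51.7068,
       -12.3256]), 'joint_vel': array([ 0.0117,  0.0088,  0.0492,  0.0323,  0.0351, -0.049 , -0.0186]), 'joint_efforts': array([  0.0003, -52.7555,  -1.2668, -15.3428,  -0.0527,   0.0064,
         0.0002]), 'tcp_pos': array([0.1898, 0.5949, 0.2629]), 'tcp_rot': array([-179.8988,    0.0072,  162.3127]), 'force': array([-0.1036, -0.3353, -0.3275]), 'moment': array([ 0.006 ,  0.0422, -0.0163]), 'grip_width': 1.0007739654200771}
top [ 0.4554 -0.0987  1.1252] [  2.637    0.7647 -90.6112] 57.091098426215645 284.27261539926684 209.1525250285669 [0.0032 0.     0.     0.     0.    ]
feeder 0.85 [230. 205.] [0.5214 0.0732 0.    ]
feeder 0.62 [202. 182.] [0.5885 0.1558 0.    ]
deck 0.7 [124. 206.] [0.5159 0.3466 0.09  ]
deck 0.33 [205. 115.] [0.7628 0.1279 0.09  ]
pivot 0.67 [ 93. 206.] [0.5147 0.4139 0.126 ]
pivot 0.59 [406. 155.] [ 0.6393 -0.4024  0.126 ]
pivot 0.28 [330. 234.] [ 0.4361 -0.2026  0.126 ]
idler_center 0.76 [130. 224.] [0.468  0.3164 0.126 ]
idler_center 0.55 [326. 227.] [ 0.4535 -0.1931  0.1
[... 1463 characters left out ...]
7  0.002 ]
hook_grip 0.92 [253. 207.] [ 0.4615 -0.2078  0.023 ]
hook_grip 0.33 [453. 249.] [0.4057 0.4233 0.023 ]
hook_pocket 0.91 [239. 263.] [ 0.6827 -0.1525  0.01  ]
mat 0.79 [247. 233.] [ 0.5544 -0.188   0.    ]
dish 0.97 [138. 195.] [ 0.5314 -0.6195  0.    ]
dish 0.9 [196. 206.] [ 0.5067 -0.4038  0.    ]
dish 0.88 [270. 170.] [ 0.237  -0.2462  0.    ]
dish 0.71 [218. 162.] [ 0.263  -0.4481  0.    ]
nut0 0.56 [344. 272.] [0.592  0.1431 0.    ]
nut0 0.53 [345. 237.] [0.4585 0.1076 0.    ]
oil_bottle 0.76 [160. 232.] [ 0.6544 -0.4495  0.    ]
cap_jar 0.95 [327. 330.] [0.7936 0.1583 0.    ]
cap_jar 0.59 [240. 260.] [ 0.666  -0.1592  0.    ]
spanner 0.62 [255. 299.] [ 0.7743 -0.0584  0.    ]
```

View pics/top1.png

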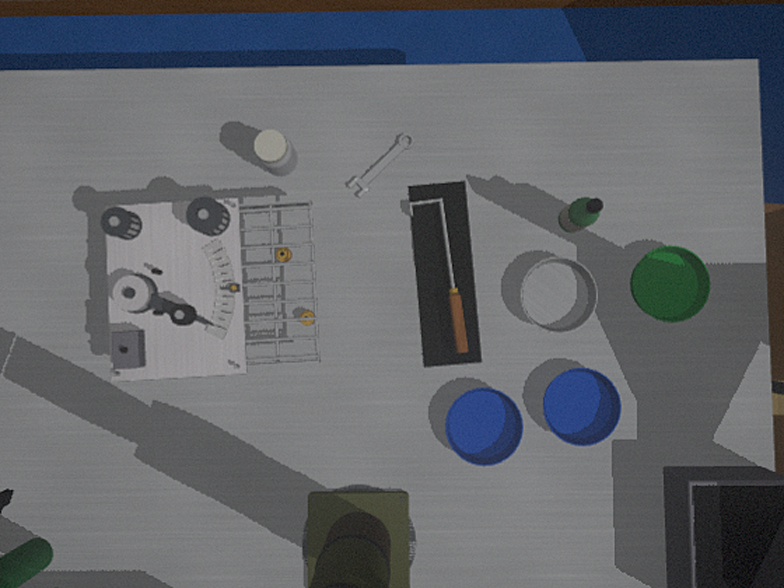

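View pics/scene1.png

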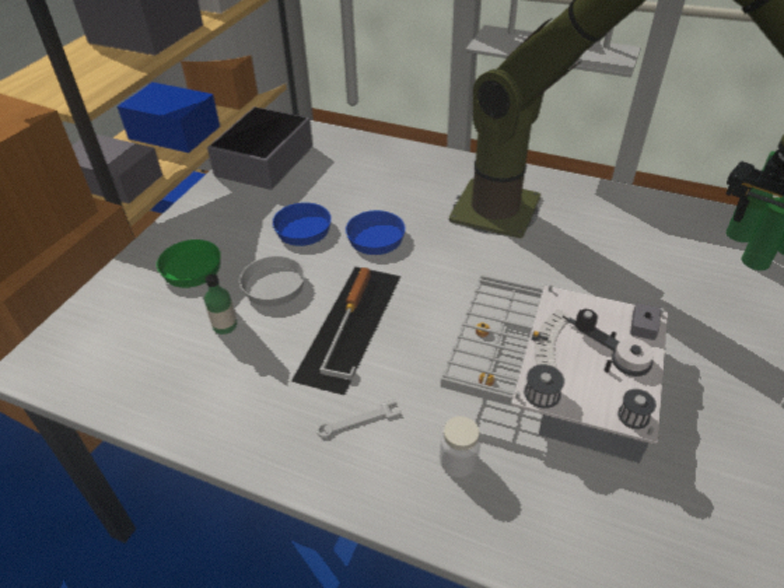

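Top view: deck on the left, tensioner home, nuts at about (283,255) and (307,318), steel dish (558,293), hook and mat (445,275). Scene view: nuts at (483,327) and (487,379), and the latter may be two. Next I'll check the nut count and refine the poses.

```bash
python3 - <<'E'
from h import *
np.set_printoptions(precision=4,suppress=True)
ims=[]
for n,c in(("top",(160,130,240,270)),("scene",(310,190,390,290))):
    p=optics.camera(n)
    im=p["color"][c[1]:c[3],c[0]:c[2],::-1]; s=590/im.shape[0]; s=min(s,395/im.shape[1])
    im=cv2.resize(im,None,fx=s,fy=s,interpolation=cv2.INTER_CUBIC); print(n,s)
    ims.append(cv2.copyMakeBorder(im,0,600-im.shape[0],0,0,cv2.BORDER_CONSTANT))
    hsv=cv2.cvtColor(p["color"],cv2.COLOR_RGB2HSV)
    m=((hsv[...,0]>10)&(hsv[...,0]<32)&(hsv[...,1]>90)&(hsv[...,2]>60)).astype(np.uint8)
    k,l,st,ce=cv2.connectedComponentsWithStats(m)
    for i in range(1,k):
        x,y=ce[i]
        if st[i,4]>5 and c[0]-120<x<c[2]+120 and c[1]-50<y<c[3]+50: print(ce[i],st[i],atz(p,ce[i],.016)[0],atdepth(p,ce[i])[0])
    for t in("nut0","hook_grip","hook","tab_nose"):
        for d in optics.silhouettes(p,t)[:4]: print(t,d["p"],np.round(d["position"]),d["region"].sum(),atz(p,d["position"],.012)[0])
    # deck plate: depth points at z~.09
    v,u=np.mgrid[0:420:1,0:560:1]; px=np.c_[u.ravel(),v.ravel()]
    ok=p["z_map"].ravel()>0; X=np.full((len(px),3),9.); X[ok]=atdepth(p,px[ok])
    s=(abs(X[:,2]-.09)<.004)&(X[:,1]>.2)&(X[:,1]<.5)&(X[:,0]>.3)&(X[:,0]<.73)
    print("deck rect",cv2.minAreaRect((X[s,:2]*1000).astype(np.float32)),s.sum())
    s=(abs(X[:,2]-.085)<.008)&(X[:,1]>.05)&(X[:,1]<.22)&(X[:,0]>.3)&(X[:,0]<.73)
    print("shelf rect",cv2.minAreaRect((X[s,:2]*1000).astype(np.float32)),s.sum())
    s=(abs(X[:,2]-.032)<.006)&(X[:,1]>-.52)&(X[:,1]<-.3)&(X[:,0]>.4)&(X[:,0]<.62)
    print("dish",cv2.minEnclosingCircle((X[s,:2]*1000).astype(np.float32)))
cv2.imwrite("pics/nuts.png",np.hstack(ims)[:,:800])
E
```

```text
top 4.214285714285714
[202.2405 181.5949] [197 177  11  10  79] [0.5892 0.1521 0.016 ] [0.5882 0.1501 0.0246]
[166.4615 205.1538] [165 204   4   4  13] [0.5221 0.2558 0.016 ] [0.5167 0.2271 0.1059]
[326.9878 228.4329] [321 205  13  47 328] [ 0.45   -0.2063  0.016 ] [ 0.4501 -0.2049  0.0306]
[218.75   223.8438] [214 222  10   5  32] [0.4665 0.1046 0.016 ] [0.4664 0.1032 0.0237]
[219.0435 229.8696] [215 229   9   3  23] [0.4492 0.1038 0.016 ] [0.4492 0.1029 0.0207]
nut0 0.65 [220. 222.] 62 [0.4704 0.102  0.012 ]
nut0 0.44 [202. 183.] 83 [0.585  0.1525 0.012 ]
hook_grip 0.8 [323. 219.] 598 [ 0.4764 -0.1947  0.012 ]
hook 0.84 [325. 216.] 668 [ 0.4849 -0.2021  0.012 ]
tab_nose 0.69 [324. 221.] 562 [ 0.4711 -0.1998  0.012 ]
tab_nose 0.47 [168. 204.] 22 [0.525  0.2517 0.012 ]
deck rect ((516.257568359375, 335.0457763671875), (340.15777587890625, 283.1679382324219), 2.7296764850616455) 8179
shelf rect ((520.1044921875, 150.9949188232422), (326.73773193359375, 152.44561767578125), 2.68622088432312) 1968
dish ((499.0018005371094, -408.3365478515625), 77.89847564697266)
scene 4.9375
[254.6278 2
[... 366 characters left out ...]
 4   7  18] [0.5945 0.1419 0.016 ] [0.5959 0.1422 0.0178]
[349.6857 270.9429] [347 267   6   8  35] [0.5956 0.1602 0.016 ] [0.5954 0.1602 0.0159]
nut0 0.62 [349. 270.] 43 [0.5894 0.1567 0.012 ]
nut0 0.52 [156. 218.] 656 [ 0.6127 -0.4882  0.012 ]
nut0 0.16 [384. 241.] 33 [0.4415 0.2228 0.012 ]
hook_grip 0.92 [252. 217.] 459 [ 0.4925 -0.1978  0.012 ]
hook 0.67 [252. 216.] 410 [ 0.492  -0.2005  0.012 ]
deck rect ((517.4800415039062, 334.7167663574219), (345.17401123046875, 281.0801696777344), 2.3440427780151367) 5789
shelf rect ((521.5399780273438, 150.4915771484375), (331.3490295410156, 151.70481872558594), 2.6854653358459473) 1645
dish ((497.3232421875, -407.4114074707031), 80.47755432128906)
```

View pics/nuts.png

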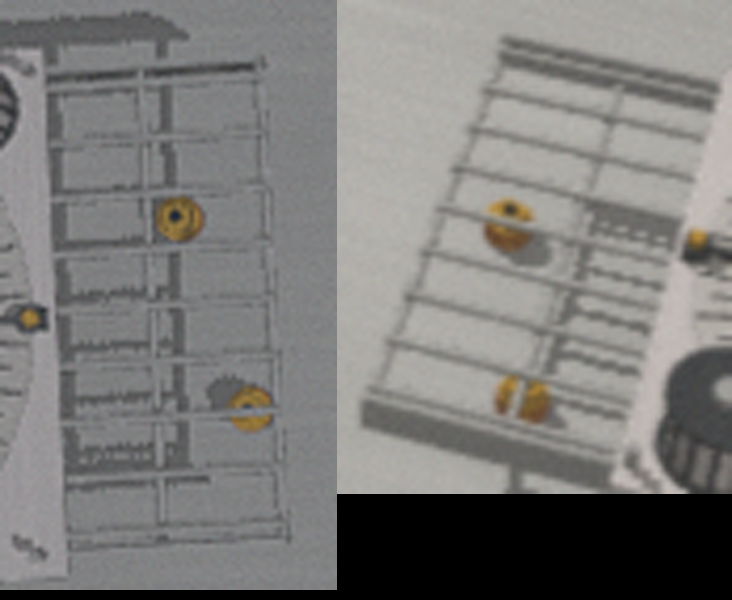

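Only two nuts show, A at (0.463,0.104) and B at (0.590,0.151); everything under the grid is visible. Next I'll refine the tensioner geometry from depth.

```bash
python3 - <<'E'
from h import *
np.set_printoptions(precision=1,suppress=True)
for n in("top","scene"):
    p=optics.camera(n)
    v,u=np.mgrid[0:420,0:560]; px=np.c_[u.ravel(),v.ravel()]
    ok=p["z_map"].ravel()>0; X=np.full((len(px),3),9.); X[ok]=atdepth(p,px[ok]); X*=1000
    for nm,(cx,cy,r,z0,z1) in dict(idler=(464,312,40,134,150),pul1=(650,265,60,136,150),pul2=(640,430,60,136,150),tabscrew=(522,228,25,97,110),housing=(507,413,50,108,135),box=(390,420,60,118,130)).items():
        s=(np.hypot(X[:,0]-cx,X[:,1]-cy)<r)&(X[:,2]>z0)&(X[:,2]<z1)
        if s.sum()>2:
            q=X[s]; c,rad=cv2.minEnclosingCircle(q[:,:2].astype(np.float32)); print(n,nm,s.sum(),np.array(c),round(rad,1),np.median(q,0))
    for t in("tab_nose","pointer_tip","idler_center","pivot"):
        for d in optics.pinpoint(p,t)[:2]: print(t,round(d["p"],2),d["position"],atz(p,d["position"],.126 if t in("idler_center","pivot") else .1)[0]*1000)
    save(p,n+"_t.png",(95,180,185,250) if n=="top" else (370,200,470,275),4.2)
a,b=cv2.imread("pics/top_t.png"),cv2.imread("pics/scene_t.png")
w=max(a.shape[1],b.shape[1]); f=lambda i:cv2.copyMakeBorder(i,0,0,0,w-i.shape[1],0)
cv2.imwrite("pics/t.png",np.vstack([f(a),f(b)])[:600])
E
```

```text
top idler 197 [466.1 311.6] 20.5 [464.9 309.9 141.1]
top pul1 389 [650.4 270.8] 34.3 [650.5 270.8 137.9]
top pul2 294 [638.4 435.6] 29.0 [639.2 434.9 138. ]
top tabscrew 52 [518.9 234.6] 17.6 [515.  227.9 100.9]
top housing 634 [505.3 405.4] 42.4 [504.8 407.4 122.7]
top box 466 [401.9 423.5] 41.2 [403.3 422.  121. ]
tab_nose 0.37 [156.8, 205.6] [516.1 254.8 100. ]
pointer_tip 0.97 [151.2, 235.3] [437.1 269.4 100. ]
idler_center 0.57 [131.5, 224.6] [465.9 311.6 126. ]
pivot 0.83 [94.2, 210.9] [502.6 409.5 126. ]
pivot 0.31 [274.7, 118.7] [739.1 -63.3 126. ]
scene idler 126 [466.5 313.3] 22.9 [470.8 312.6 139.6]
scene pul1 212 [653.7 272.1] 34.9 [653.2 272.3 137.6]
scene pul2 150 [641.3 434.8] 28.2 [642.8 436.  137.4]
scene tabscrew 38 [518.2 233.8] 16.2 [517.7 228.8 100.2]
scene housing 497 [505.9 406.3] 42.6 [513.8 411.9 121. ]
scene box 231 [408.1 422.8] 40.9 [407.6 423.6 120.1]
tab_nose 0.63 [394.3, 241.7] [516.1 259.1 100. ]
pointer_tip 0.8 [400.9, 224.9] [443.9 262.4 100. ]
pointer_tip 0.63 [455.7, 250.0] [484.7 421.9 100. ]
idler_center 0.97 [418.0, 224.9] [453.  308.5 126. ]
pivot 0.63 [453.0, 247.7] [504.6 411.3 126. ]
pivot 0.54 [391.5, 240.3] [538.6 252.4 126. ]
```

View pics/t.png

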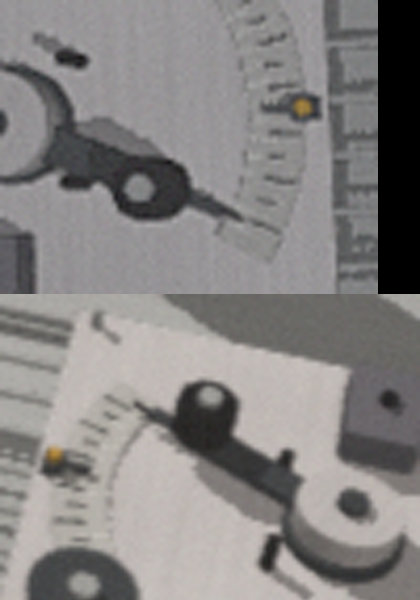

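move_arm(
  rows=[
    {"translation": [27, -28, -3], "yaw": -7.1},
    {"translation": [27, -28, -3], "yaw": -7.1},
    {"translation": [27, -28, -3], "yaw": -7.1},
    {"translation": [27, -28, -3], "yaw": -7.1},
    {"translation": [27, -28, -3], "yaw": -7.1},
  ],
  gripper=-1,
  force=60,
)

```text
time_s: 3.02
tcp_pos: [0.3177, 0.46, 0.2493]
tcp_rot: [179.6, -0.7, 126.9]
force: [0.7, 0.5, -0.3]
grip_width: 1.001
```

move_arm(
  rows=[
    {"translation": [27, -28, -3], "yaw": -7.1},
    {"translation": [27, -28, -3], "yaw": -7.1},
    {"translation": [27, -28, -3], "yaw": -7.1},
    {"translation": [27, -28, -3], "yaw": -7.1},
    {"translation": [27, -28, -3], "yaw": -7.1},
  ],
)

```text
time_s: 3.43
tcp_pos: [0.458, 0.3134, 0.235]
tcp_rot: [179.4, -0.9, 91.1]
force: [-0.2, -0.2, 0.3]
grip_width: 0.997
```

move_arm(
  rows=[
    {"translation": [5, 0, -25], "yaw": 0},
    {"translation": [2, 0, -25], "yaw": 0},
    {"translation": [0, 0, -20], "yaw": 0},
    {"translation": [0, 0, -10], "yaw": 0},
    {"translation": [0, 0, 0], "yaw": 0},
  ],
)

```text
time_s: 3.85
tcp_pos: [0.4772, 0.3014, 0.1539]
tcp_rot: [178.7, -0.7, 89.5]
force: [0.1, -0.3, 0.1]
grip_width: 1.002
```

move_arm(
  rows=[
    {"translation": [-7, 7, -6], "yaw": 0.5},
    {"translation": [-3, 3, -4], "yaw": 0},
    {"translation": [0, 0, 0], "yaw": 0},
  ],
)

```text
time_s: 4.1
tcp_pos: [0.4666, 0.313, 0.144]
tcp_rot: [178.7, -0.8, 90.1]
force: [0.7, 0.5, -0.4]
grip_width: 1.0
```

move_arm(
  rows=[
    {"translation": [0, 0, 0], "yaw": 0},
    {"translation": [0, 0, 0], "yaw": 0},
    {"translation": [0, 0, 0], "yaw": 0},
    {"translation": [0, 0, 0], "yaw": 0},
  ],
  gripper=-0.1,
)

```text
time_s: 4.43
tcp_pos: [0.4662, 0.3156, 0.146]
tcp_rot: [178.5, -0.9, 90.3]
force: [0.3, -0.2, -0.4]
grip_width: 0.723
```

move_arm(
  rows=[
    {"translation": [0, -2, -3], "yaw": 0},
    {"translation": [0, -1, -1], "yaw": 0},
    {"translation": [0, 0, 0], "yaw": 0},
    {"translation": [0, 0, 0], "yaw": 0},
    {"translation": [0, 0, 0], "yaw": 0},
  ],
)

```text
time_s: 4.85
tcp_pos: [0.4671, 0.3119, 0.1424]
tcp_rot: [178.4, -1.0, 90.2]
force: [-0.6, -0.0, -0.1]
grip_width: 0.551
```

move_arm(
  rows=[
    {"translation": [9, -3, 0], "yaw": 0},
    {"translation": [9, -3, 0], "yaw": 0},
    {"translation": [9, -1.5, 0], "yaw": 0},
    {"translation": [9, -1, 0], "yaw": 0},
    {"translation": [9, 0, 0], "yaw": 0},
  ],
  gripper=0,
)

```text
time_s: 5.27
tcp_pos: [0.5024, 0.3015, 0.1414]
tcp_rot: [179.9, -0.6, 90.5]
force: [-7.7, 0.2, 6.3]
grip_width: 0.504
```

move_arm(
  rows=[
    {"translation": [11, 0.5, 1], "yaw": 0},
    {"translation": [11, 2, 1], "yaw": 0},
    {"translation": [11, 3, 0], "yaw": 0},
    {"translation": [11, 4, 0], "yaw": 0},
    {"translation": [10, 5, 0], "yaw": 0},
  ],
)

```text
time_s: 5.68
tcp_pos: [0.5389, 0.3108, 0.1396]
tcp_rot: [-177.2, 0.2, 90.6]
force: [-11.0, 0.8, 10.1]
grip_width: 0.503
```

```bash
python3 - <<'E'
from h import *
s=telemetry.observe(); print(s["tcp_pos"],s["force"],s["grip_width"],s["q"])
p=optics.camera("scene"); save(p,"stop.png",(360,190,480,280),5)
for d in optics.pinpoint(p,"pointer_tip")[:2]: print(d["p"],atz(p,d["position"],.1))
E
```

```text
[0.53893701 0.31076559 0.13962058] [-11.00493107   0.78344896  10.09600496] 0.5028285653104929 [-35.57417042  49.25681629   3.70176665  93.95682126  -6.47917182
  39.47852665 -27.3800493 ]
```

move_arm(
  rows=[
    {"translation": [8, 3, 3], "yaw": 0},
    {"translation": [8, 3, 3], "yaw": 0},
    {"translation": [8, 3, 2], "yaw": 0},
    {"translation": [8, 3, 0], "yaw": 0},
    {"translation": [6, 2, 0], "yaw": 0},
  ],
)

```text
time_s: 6.2
tcp_pos: [0.5472, 0.3234, 0.1381]
tcp_rot: [-173.0, 1.0, 91.0]
force: [-12.7, 4.1, 9.5]
grip_width: 0.497
```

move_arm(
  rows=[
    {"translation": [9, -8, 6], "yaw": 0},
    {"translation": [10, -6, 6], "yaw": 0},
  ],
)

```text
time_s: 6.37
tcp_pos: [0.5505, 0.3135, 0.1444]
tcp_rot: [-171.0, 1.0, 91.5]
force: [-13.4, 0.3, -10.9]
grip_width: 0.502
```

move_arm(
  rows=[
    {"translation": [14, -1, 2], "yaw": 0},
    {"translation": [14, 1, 2], "yaw": 0},
    {"translation": [14, 1, 2], "yaw": 0},
  ],
)

```text
time_s: 6.62
tcp_pos: [0.5653, 0.3121, 0.1432]
tcp_rot: [-167.0, 1.7, 91.9]
force: [-31.9, -2.2, 1.8]
grip_width: 0.504
```

move_arm(
  rows=[
    {"translation": [5, 0, 1], "yaw": 0},
    {"translation": [5, 0, 1], "yaw": 0},
  ],
)

```text
time_s: 6.78
tcp_pos: [0.5601, 0.3107, 0.1419]
tcp_rot: [-164.6, 2.0, 92.3]
force: [-13.8, -2.4, 5.0]
grip_width: 0.502
```

```bash
python3 - <<'E'
from h import *
s=telemetry.observe(); print(s["tcp_pos"],s["tcp_rot"],s["force"],s["grip_width"])
p=optics.camera("top"); save(p,"stop.png",(90,170,190,250),6)
q=optics.camera("scene")
for c in(p,q):
  for d in optics.pinpoint(c,"pointer_tip")[:2]: print(d["p"],d["position"],atz(c,d["position"],.1))
E
```

```text
[0.56011284 0.31074056 0.14192526] [-164.62334452    2.015715     92.26043037] [-13.7813051   -2.38203238   5.00394247] 0.5024632395225431
0.79 [149.0, 183.8] [[0.57486832 0.27606776 0.1       ]]
0.4 [159.6, 234.4] [[ 0.73625038 -0.37461886  0.1       ]]
```

View pics/stop.png

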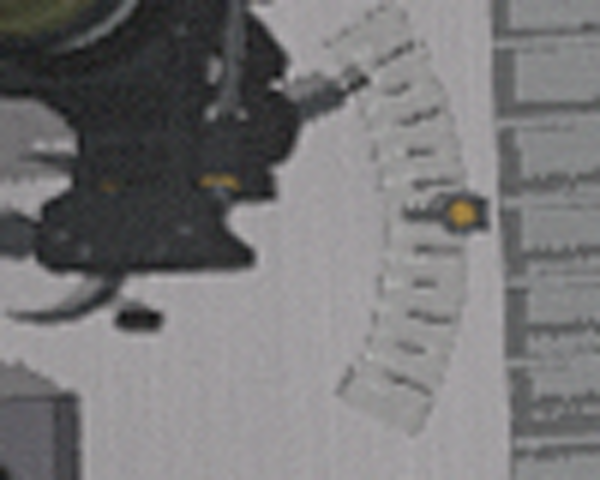

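Tab at the 25° mark (462,212); the pointer line points at about the 50° mark (402,50). I'll push firmly a little longer to be sure of the stop.

move_arm(
  rows=[
    {"translation": [12, 0, 3], "yaw": 0},
    {"translation": [12, 1, 3], "yaw": 0},
    {"translation": [12, 1, 2], "yaw": 0},
    {"translation": [12, 1, 2], "yaw": 0},
  ],
)

```text
time_s: 7.32
tcp_pos: [0.5666, 0.3133, 0.1412]
tcp_rot: [-158.6, 2.7, 93.2]
force: [-25.4, -1.6, -0.9]
grip_width: 0.501
```

move_arm(
  rows=[
    {"translation": [3, -2, 1], "yaw": 0},
    {"translation": [2, -2, 1], "yaw": 0},
    {"translation": [2, -2, 1], "yaw": 0},
    {"translation": [2, -2, 1], "yaw": 0},
  ],
)

```text
time_s: 7.65
tcp_pos: [0.5527, 0.3071, 0.1398]
tcp_rot: [-155.1, 2.7, 93.9]
force: [-12.4, 0.9, -1.0]
grip_width: 0.502
```

move_arm(
  rows=[
    {"translation": [0, -1, 2], "yaw": 0},
    {"translation": [0, -1, 2], "yaw": 0},
    {"translation": [0, -1, 2], "yaw": 0},
    {"translation": [-1, 0, 2], "yaw": 0},
    {"translation": [-1, 0, 2], "yaw": 0},
  ],
)

```text
time_s: 8.07
tcp_pos: [0.5336, 0.3021, 0.1405]
tcp_rot: [-152.4, 2.9, 94.3]
force: [-10.1, 0.5, -7.9]
grip_width: 0.505
```

move_arm(
  rows=[
    {"translation": [-3, 0, 1], "yaw": -1},
    {"translation": [-3, 0, 1], "yaw": -1},
    {"translation": [-3, 0, 1], "yaw": -1},
    {"translation": [-4, 0, 1], "yaw": -1},
    {"translation": [-4, 1, 1], "yaw": 0},
  ],
)

```text
time_s: 8.48
tcp_pos: [0.5078, 0.3006, 0.1407]
tcp_rot: [-150.9, 3.1, 90.3]
force: [-6.5, 0.3, -3.6]
grip_width: 0.504
```

move_arm(
  rows=[
    {"translation": [-4, 1, 0], "yaw": 0},
    {"translation": [-4, 1, 0], "yaw": 0},
    {"translation": [-4, 2, 0], "yaw": 0},
    {"translation": [-4, 2, 0], "yaw": 0},
    {"translation": [-4, 2, 0], "yaw": 0},
  ],
)

```text
time_s: 8.9
tcp_pos: [0.4846, 0.3049, 0.14]
tcp_rot: [-150.3, 3.3, 90.3]
force: [-4.9, -0.7, 1.7]
grip_width: 0.507
```

move_arm(
  rows=[
    {"translation": [-4, 2, 0], "yaw": 0},
    {"translation": [-4, 2, 0], "yaw": 0},
    {"translation": [-4, 1, 0], "yaw": 0},
    {"translation": [-3, 1, 0], "yaw": 0},
  ],
)

```text
time_s: 9.23
tcp_pos: [0.474, 0.3086, 0.1401]
tcp_rot: [-150.8, 3.4, 90.2]
force: [5.0, -3.4, 4.0]
grip_width: 0.507
```

move_arm(
  rows=[
    {"translation": [-8, 1, 0], "yaw": 0},
    {"translation": [-12, 1, 0], "yaw": 0},
    {"translation": [-12, 0, 0], "yaw": 0},
    {"translation": [-12, 0, 0], "yaw": 0},
    {"translation": [-12, 0, 0], "yaw": 0},
  ],
)

```text
time_s: 9.65
tcp_pos: [0.4707, 0.308, 0.1401]
tcp_rot: [-157.7, 2.3, 88.3]
force: [19.0, 1.4, -10.1]
grip_width: 0.498
```

move_arm(
  rows=[
    {"translation": [-15, 0, 1], "yaw": 0.5},
    {"translation": [-15, 0, 1], "yaw": 0.5},
    {"translation": [-15, 0, 1], "yaw": 0.5},
    {"translation": [-15, 0, 1], "yaw": 0.5},
    {"translation": [-15, 0, 1], "yaw": 0.5},
  ],
)

```text
time_s: 10.07
tcp_pos: [0.4666, 0.3036, 0.1376]
tcp_rot: [-166.6, 0.9, 88.5]
force: [24.6, -2.9, -21.5]
grip_width: 0.501
```

move_arm(
  rows=[
    {"translation": [-15, 0, 1], "yaw": 0.5},
    {"translation": [-15, 0, 1], "yaw": 0.5},
    {"translation": [-15, 0, 1], "yaw": 0.5},
    {"translation": [-15, 0, 1], "yaw": 0.5},
    {"translation": [-15, 0, 1], "yaw": 0.5},
  ],
)

```text
time_s: 10.48
tcp_pos: [0.4375, 0.2818, 0.1373]
tcp_rot: [-171.6, 1.7, 88.7]
force: [-0.1, 0.5, 0.2]
grip_width: 0.498
```

move_arm(
  rows=[
    {"translation": [0, 0, 15], "yaw": 0},
    {"translation": [2, 3, 25], "yaw": 0},
    {"translation": [6, 6, 15], "yaw": 0},
    {"translation": [6, 6, 0], "yaw": 0},
    {"translation": [6, 6, 0], "yaw": 0},
  ],
  gripper=-0.6,
)

```text
time_s: 10.9
tcp_pos: [0.4543, 0.2991, 0.1928]
tcp_rot: [-171.2, 2.0, 88.4]
force: [0.2, -0.5, -0.0]
grip_width: 0.796
```

```bash
python3 - <<'E'
from h import *
s=telemetry.observe(); print(s["tcp_pos"],s["tcp_rot"],s["force"],s["grip_width"])
p=optics.camera("scene"); save(p,"home2.png",(350,170,490,275),5)
for d in optics.pinpoint(p,"pointer_tip")[:2]: print(d["p"],d["position"],atz(p,d["position"],.1))
E
```

```text
[0.45434126 0.29912912 0.19279027] [-171.16176468    1.97302302   88.36410131] [ 0.20020995 -0.50138633 -0.03948875] 0.7956561111256979
0.73 [399.7, 225.3] [[0.44681214 0.25954209 0.1       ]]
0.38 [349.7, 268.5] [[0.65493431 0.17022232 0.1       ]]
```

View pics/home2.png

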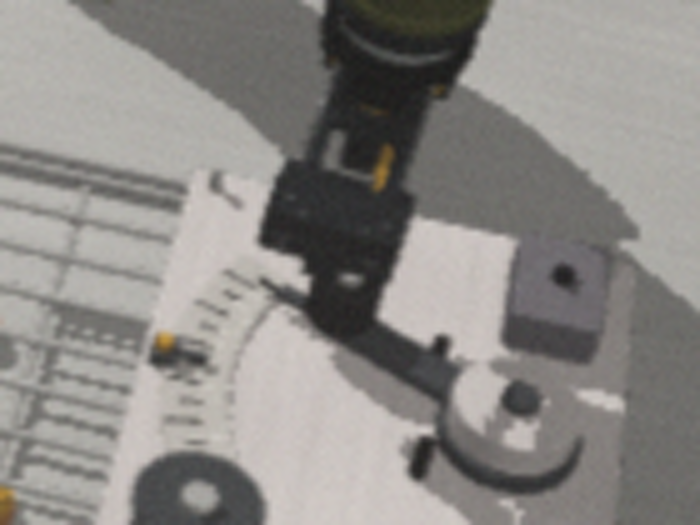

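Arm home, pointer at (275,288), nothing disturbed. I'll re-cage the idler.

move_arm(
  rows=[
    {"translation": [7, 6, -14], "yaw": 0},
    {"translation": [4, 4, -14], "yaw": 0},
    {"translation": [0, 1, -10], "yaw": 0},
    {"translation": [0, 0, -4], "yaw": 0},
  ],
)

```text
time_s: 11.33
tcp_pos: [0.4654, 0.3106, 0.1458]
tcp_rot: [-171.1, 2.0, 88.4]
force: [-1.3, -1.0, 0.4]
grip_width: 0.804
```

move_arm(
  rows=[
    {"translation": [0, 0, 0], "yaw": 0},
  ],
)

```text
time_s: 11.42
tcp_pos: [0.4642, 0.3098, 0.1439]
tcp_rot: [-170.9, 2.1, 88.4]
force: [-0.4, -1.2, 0.1]
grip_width: 0.802
```

move_arm(
  rows=[
    {"translation": [2, 1, 0], "yaw": 0},
    {"translation": [1, 1, 0], "yaw": 0},
    {"translation": [0, 0, 0], "yaw": 0},
    {"translation": [0, 0, 0], "yaw": 0},
    {"translation": [0, 0, 0], "yaw": 0},
  ],
  gripper=0.02,
)

```text
time_s: 11.83
tcp_pos: [0.4684, 0.3109, 0.1439]
tcp_rot: [-171.0, 2.1, 88.3]
force: [2.2, -0.2, -1.6]
grip_width: 0.496
```

move_arm(
  rows=[
    {"translation": [9, -2, 0], "yaw": 0},
    {"translation": [10, -2, 1], "yaw": 0},
    {"translation": [10, -2, 1], "yaw": 0},
  ],
)

```text
time_s: 12.08
tcp_pos: [0.4897, 0.3049, 0.1454]
tcp_rot: [-170.0, 2.4, 88.6]
force: [-5.7, 0.4, -4.0]
grip_width: 0.489
```

move_arm(
  rows=[
    {"translation": [11, -1, 1], "yaw": 0},
    {"translation": [11, -0.5, 1], "yaw": 0},
    {"translation": [10, 0, 1], "yaw": 0},
    {"translation": [7, 0, 1], "yaw": 0},
  ],
)

```text
time_s: 12.42
tcp_pos: [0.5159, 0.3008, 0.1454]
tcp_rot: [-167.9, 2.9, 88.9]
force: [-9.1, 0.7, -4.0]
grip_width: 0.491
```

```bash
python3 - <<'E'
from h import *
s=telemetry.observe(); print(s["tcp_pos"],s["tcp_rot"],s["force"],s["grip_width"])
p=optics.camera("top"); save(p,"tab.png",(135,180,185,220),12)
for t in("pointer_tip","tab_nose"):
  for d in optics.pinpoint(p,t)[:2]: print(t,d["p"],d["position"],atz(p,d["position"],.1))
print(telemetry.observe()["tcp_pos"])
E
```

```text
[0.51592009 0.30084955 0.14540771] [-167.85221852    2.92493553   88.92066485] [-9.06016804  0.67417288 -3.97679145] 0.49054451016099043
pointer_tip 0.75 [155.7, 207.0] [[0.51243597 0.25776594 0.1       ]]
tab_nose 0.59 [156.6, 204.9] [[0.51802589 0.25537928 0.1       ]]
[0.51569061 0.30072836 0.14534261]
```

View pics/tab.png

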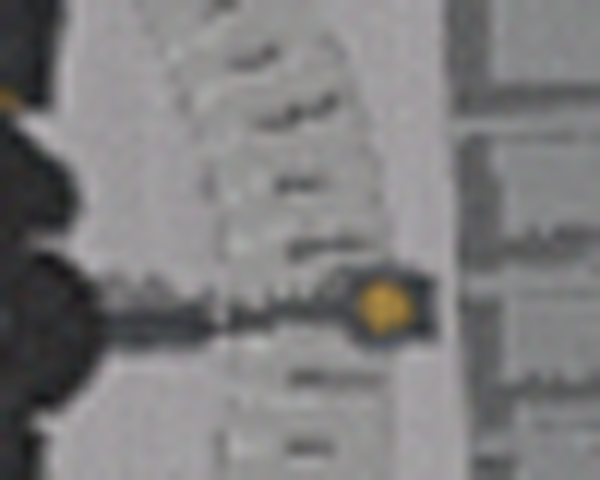

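The pointer (210,325) sits about 1 px (~3 mm) short of the nose (307). I'll nudge it, then hold it with camera calls, which keep the last target.

move_arm(
  rows=[
    {"translation": [6.5, 0, 0], "yaw": 0},
  ],
)

```text
time_s: 12.65
tcp_pos: [0.5174, 0.3008, 0.1447]
tcp_rot: [-167.2, 3.0, 89.0]
force: [-9.7, 1.0, 3.7]
grip_width: 0.491
```

```bash
python3 - <<'E'
from h import *
def st():
    s=telemetry.observe(); print(s["time_s"],s["tcp_pos"],s["force"])
st()
acc=0
for i in range(6):
    p=optics.camera("top"); acc=acc+p["color"].astype(float)
st()
p=dict(p); p["color"]=(acc/6).astype(np.uint8); save(p,"tab2.png",(135,180,185,220),12)
E
```

```text
12.65 [0.51737765 0.30075025 0.14465055] [-9.73559988  0.98008322  3.73825367]
12.95 [0.51823338 0.30081897 0.14482445] [-8.04058457  0.85566348  0.29478248]
```

View pics/tab2.png

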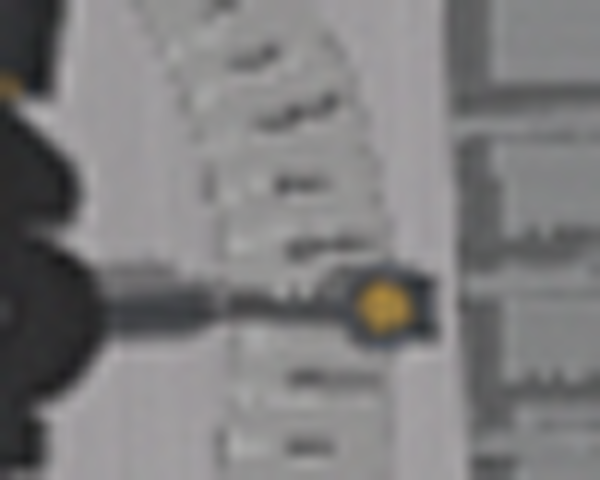

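Pointer (210,303) is now aligned with the nose and screw (385,306). I'll hold here for 2+ s.

```bash
python3 - <<'E'
from h import *
def st():
    s=telemetry.observe(); print(s["time_s"],s["tcp_pos"],s["force"])
st()
for i in range(44):
    p=optics.camera("top")
    if i%15==0: st()
st()
E
```

```text
12.95 [0.51823338 0.30081897 0.14482445] [-8.04058457  0.85566348  0.29478248]
13.0 [0.51820697 0.30076564 0.14480059] [-8.62211782  1.07940781  0.01872711]
13.75 [0.51816853 0.30080885 0.1448152 ] [-8.98194313  0.60419914 -0.30305142]
14.5 [0.51817015 0.30083013 0.14480702] [-8.01058669  0.26791132  0.6892868 ]
15.15 [0.518157   0.30081599 0.14481855] [-8.478682   -0.47649466  0.26122178]
```

move_arm(
  rows=[
    {"translation": [-1, 0, 0], "yaw": 0},
    {"translation": [-3, 1, 0], "yaw": 0},
    {"translation": [-3, 1, 0], "yaw": 0},
    {"translation": [-4, 2, 0], "yaw": 0},
    {"translation": [-4, 2, 0], "yaw": 0},
  ],
)

```text
time_s: 15.57
tcp_pos: [0.49, 0.3033, 0.1444]
tcp_rot: [-165.3, 3.6, 89.3]
force: [-5.3, -0.3, 0.6]
grip_width: 0.492
```

move_arm(
  rows=[
    {"translation": [-4, 2, 0], "yaw": 0},
    {"translation": [-4, 2, 0], "yaw": 0},
    {"translation": [-4, 2, 0], "yaw": 0},
    {"translation": [-4, 2, 0], "yaw": 0},
    {"translation": [-3, 2, 0], "yaw": 0},
  ],
)

```text
time_s: 15.98
tcp_pos: [0.4707, 0.3095, 0.1449]
tcp_rot: [-165.1, 3.9, 89.2]
force: [5.4, -6.4, -0.8]
grip_width: 0.491
```

move_arm(
  rows=[
    {"translation": [-10, 3, 0], "yaw": 0},
    {"translation": [-14, 4, 1], "yaw": 0},
    {"translation": [-14, 4, 1], "yaw": 0},
    {"translation": [-14, 4, 1], "yaw": 0},
    {"translation": [-14, 4, 1], "yaw": 0},
  ],
)

```text
time_s: 16.4
tcp_pos: [0.4667, 0.3221, 0.1485]
tcp_rot: [-172.4, 2.8, 87.3]
force: [20.9, 0.0, -16.6]
grip_width: 0.488
```

move_arm(
  rows=[
    {"translation": [-14, -4, -1], "yaw": 0.3},
    {"translation": [-14, -2, -1], "yaw": 0.3},
    {"translation": [-14, 0, -1], "yaw": 0.3},
    {"translation": [-12, 2, 0], "yaw": 0.3},
  ],
)

```text
time_s: 16.73
tcp_pos: [0.4645, 0.3212, 0.1487]
tcp_rot: [-178.4, 1.0, 87.4]
force: [17.1, -0.2, -13.7]
grip_width: 0.489
```

move_arm(
  rows=[
    {"translation": [1, -1, 0], "yaw": 0},
    {"translation": [1, -2, 0], "yaw": 0},
    {"translation": [1, -2, 0], "yaw": 0},
    {"translation": [0, 0, 0], "yaw": 0},
    {"translation": [0, 0, 0], "yaw": 0},
  ],
  gripper=-0.8,
)

```text
time_s: 17.15
tcp_pos: [0.4746, 0.3168, 0.1504]
tcp_rot: [-179.1, 0.7, 87.1]
force: [-0.3, -0.4, -0.6]
grip_width: 0.84
```

move_arm(
  rows=[
    {"translation": [0, 0, 15], "yaw": 0},
    {"translation": [0, 0, 30], "yaw": 0},
    {"translation": [0, 0, 30], "yaw": 0},
    {"translation": [0, -15, 20], "yaw": -3},
    {"translation": [0, -30, 10], "yaw": -6},
  ],
)

```text
time_s: 17.57
tcp_pos: [0.4684, 0.2775, 0.2555]
tcp_rot: [-178.4, 0.6, 78.7]
force: [1.6, -1.2, 0.6]
grip_width: 0.9
```

```bash
python3 - <<'E'
from h import *
np.set_printoptions(precision=4,suppress=True)
s=telemetry.observe(); print(s["tcp_pos"],s["tcp_rot"],s["force"],s["q"])
for n in("scene","top"):
    p=optics.camera(n)
    for t,z in dict(pointer_tip=.1,hook_grip=.023,hook_pocket=.01,hook=.002,mat=0).items():
        for d in optics.pinpoint(p,t)[:2]: print(n,t,round(d["p"],2),atz(p,d["position"],z)[0])
    v,u=np.mgrid[0:420,0:560]; px=np.c_[u.ravel(),v.ravel()]
    ok=p["z_map"].ravel()>0; X=np.full((len(px),3),9.); X[ok]=atdepth(p,px[ok])
    s=(abs(X[:,2]-.031)<.008)&(X[:,1]>-.27)&(X[:,1]<-.12)&(X[:,0]>.33)&(X[:,0]<.58)
    print("handle",cv2.minAreaRect((X[s,:2]*1000).astype(np.float32)),s.sum())
    hsv=cv2.cvtColor(p["color"],cv2.COLOR_RGB2HSV); c=p["color"].max(2).ravel()
    s=(c<45)&(abs(X[:,2])<.012)&(X[:,1]>-.3)&(X[:,1]<-.08)&(X[:,0]>.33)&(X[:,0]<.8)
    print("mat",cv2.minAreaRect((X[s,:2]*1000).astype(np.float32)),s.sum())
E
```

```text
[0.4684 0.2775 0.2555] [-178.3788    0.623    78.6909] [ 1.6095 -1.1733  0.5914] [-41.3128  34.939   10.3106 103.5396  -9.4774  43.9591 -37.1221]
scene pointer_tip 0.82 [0.4408 0.2638 0.1   ]
scene pointer_tip 0.36 [0.8532 0.1666 0.1   ]
scene hook_grip 0.59 [ 0.447  -0.2076  0.023 ]
scene hook_grip 0.3 [ 0.5366 -0.3926  0.023 ]
scene hook_pocket 0.88 [ 0.6799 -0.1486  0.01  ]
scene hook_pocket 0.31 [ 0.5179 -0.4061  0.01  ]
scene hook 0.6 [ 0.4426 -0.208   0.002 ]
scene mat 0.89 [ 0.5455 -0.1784  0.    ]
handle ((453.78118896484375, -203.72268676757812), (135.25999450683594, 25.142934799194336), 6.463775157928467) 204
mat ((548.5714111328125, -181.95046997070312), (368.2029724121094, 112.30631256103516), 4.571238994598389) 1059
top pointer_tip 0.54 [0.4382 0.2705 0.1   ]
top pointer_tip 0.16 [0.5066 0.4287 0.1   ]
top hook_grip 0.94 [ 0.4607 -0.1978  0.023 ]
top hook_grip 0.61 [0.5293 0.2774 0.023 ]
top hook_pocket 0.86 [ 0.6734 -0.1386  0.01  ]
top hook_pocket 0.3 [0.4654 0.098  0.01  ]
top hook 0.77 [ 0.4286 -0.2076  0.002 ]
top hook 0.35 [0.5315 0.0711 0.002 ]
top mat 0.66 [ 0.5498 -0.1733  0.    ]
handle ((448.89715576171875, -205.22801208496094), (131.06295776367188, 24.285926818847656), 7.148440837860107) 367
mat ((548.7161254882812, -179.95169067382812), (375.9505615234375, 115.99958801269531), 4.227212429046631) 1315
```

move_arm(
  rows=[
    {"translation": [0, -38, 0], "yaw": -6},
    {"translation": [0, -38, 0], "yaw": -6},
    {"translation": [0, -38, 0], "yaw": -6},
    {"translation": [0, -38, 0], "yaw": -6},
    {"translation": [0, -38, 0], "yaw": -6},
  ],
  gripper=-0.6,
)

```text
time_s: 18.58
tcp_pos: [0.4673, 0.0912, 0.2516]
tcp_rot: [-178.2, 0.4, 48.7]
force: [0.7, -0.8, 0.2]
grip_width: 0.797
```

move_arm(
  rows=[
    {"translation": [0, -38, -5], "yaw": -6},
    {"translation": [0, -38, -10], "yaw": -6},
    {"translation": [0, -38, -10], "yaw": -6},
    {"translation": [0, -38, -15], "yaw": -6},
    {"translation": [0, -38, -15], "yaw": -6},
  ],
)

```text
time_s: 19.0
tcp_pos: [0.4691, -0.1052, 0.1979]
tcp_rot: [-178.5, -0.0, 17.4]
force: [0.4, 0.5, -0.3]
grip_width: 0.799
```

move_arm(
  rows=[
    {"translation": [0, -30, -10], "yaw": -4},
    {"translation": [0, -10, -10], "yaw": 0},
    {"translation": [0, 0, 0], "yaw": 0},
    {"translation": [0, 0, 0], "yaw": 0},
  ],
)

```text
time_s: 19.33
tcp_pos: [0.4671, -0.1576, 0.1747]
tcp_rot: [-178.8, 0.2, 12.1]
force: [0.3, 0.4, 0.2]
grip_width: 0.802
```

move_arm(
  rows=[
    {"translation": [1, -18, -15], "yaw": -3},
    {"translation": [1, -15, -30], "yaw": -2},
    {"translation": [1, -8, -35], "yaw": -0.5},
    {"translation": [0, -2, -25], "yaw": 0},
    {"translation": [0, 0, -10], "yaw": 0},
  ],
)

```text
time_s: 19.75
tcp_pos: [0.4774, -0.1945, 0.0608]
tcp_rot: [-178.8, -0.6, 7.2]
force: [0.1, 0.5, 0.1]
grip_width: 0.798
```

```bash
python3 - <<'E'
from h import *
s=telemetry.observe(); print(s["tcp_pos"],s["tcp_rot"],s["force"],s["q"])
E
```

```text
[ 0.47737855 -0.19446962  0.06082004] [-178.83987946   -0.56239753    7.1946604 ] [0.1365247  0.48293936 0.06777127] [ 12.69999992  51.98725733   8.54270822 116.52942895 -34.58181576
  14.21223187 -31.0621903 ]
```

move_arm(
  rows=[
    {"translation": [-4, -5, -10], "yaw": -0.5},
    {"translation": [-2, -2, -12], "yaw": 0},
    {"translation": [-1, -1, -7], "yaw": 0},
    {"translation": [0, 0, 0], "yaw": 0},
  ],
)

```text
time_s: 20.08
tcp_pos: [0.4733, -0.1944, 0.0297]
tcp_rot: [-178.5, -0.6, 7.4]
force: [0.6, 0.4, -0.0]
grip_width: 0.799
```

move_arm(
  rows=[
    {"translation": [-2, -5, 0], "yaw": -0.5},
    {"translation": [-1, -3, 0], "yaw": -0.5},
    {"translation": [0, 0, 0], "yaw": 0},
  ],
)

```text
time_s: 20.33
tcp_pos: [0.4721, -0.2004, 0.0313]
tcp_rot: [-178.4, -0.8, 6.6]
force: [-0.2, 0.0, -0.5]
grip_width: 0.802
```

move_arm(
  rows=[
    {"translation": [0, 0, 0], "yaw": 0},
    {"translation": [0, 0, 0], "yaw": 0},
    {"translation": [0, 0, 0], "yaw": 0},
    {"translation": [0, 0, 0], "yaw": 0},
    {"translation": [0, 0, 0], "yaw": 0},
  ],
  gripper=1,
  force=45,
)

```text
time_s: 20.75
tcp_pos: [0.4736, -0.2007, 0.0335]
tcp_rot: [-178.6, -1.0, 6.6]
force: [-0.0, -0.2, -0.3]
grip_width: 0.446
```

move_arm(
  rows=[
    {"translation": [0, 0, 0], "yaw": 0},
    {"translation": [0, 0, 0], "yaw": 0},
    {"translation": [0, 0, 0], "yaw": 0},
  ],
)

```text
time_s: 21.0
tcp_pos: [0.4738, -0.201, 0.0336]
tcp_rot: [-178.6, -1.0, 6.6]
force: [0.4, 0.3, 0.7]
grip_width: 0.272
```

move_arm(
  rows=[
    {"translation": [0, 0, 15], "yaw": 0},
    {"translation": [2, 0, 25], "yaw": 2},
    {"translation": [2, 0, 25], "yaw": 6},
    {"translation": [2, 0, 10], "yaw": 6},
    {"translation": [2, 0, 0], "yaw": 6},
  ],
)

```text
time_s: 21.42
tcp_pos: [0.4787, -0.2, 0.1095]
tcp_rot: [-178.4, -0.5, 27.2]
force: [0.4, -0.6, -1.6]
grip_width: 0.267
```

move_arm(
  rows=[
    {"translation": [2, 0, 0], "yaw": 6.5},
    {"translation": [2, 0, 0], "yaw": 6.5},
    {"translation": [2, 0, 0], "yaw": 6.5},
    {"translation": [2, 0, 0], "yaw": 6.5},
    {"translation": [2, 0, 0], "yaw": 6.5},
  ],
)

```text
time_s: 21.83
tcp_pos: [0.4885, -0.1993, 0.1103]
tcp_rot: [-178.4, -0.5, 61.4]
force: [0.4, 0.3, -1.1]
grip_width: 0.268
```

move_arm(
  rows=[
    {"translation": [2, 0, 0], "yaw": 6.5},
    {"translation": [2, 0, 0], "yaw": 6.5},
    {"translation": [2, 0, 0], "yaw": 6.5},
    {"translation": [0, 0, 0], "yaw": 5},
    {"translation": [0, 0, 0], "yaw": 0},
  ],
)

```text
time_s: 22.25
tcp_pos: [0.4934, -0.1984, 0.109]
tcp_rot: [-178.2, -0.6, 87.4]
force: [0.5, 0.3, -2.1]
grip_width: 0.269
```

```bash
cat > look.py <<'E'
from h import *
np.set_printoptions(precision=4,suppress=True)
s=telemetry.observe(); print(s["time_s"],s["tcp_pos"],s["tcp_rot"],s["force"],s["q"],s["grip_width"])
def nuts():
  for n in("top","scene"):
    p=optics.camera(n)
    hsv=cv2.cvtColor(p["color"],cv2.COLOR_RGB2HSV)
    m=((hsv[...,0]>10)&(hsv[...,0]<32)&(hsv[...,1]>90)&(hsv[...,2]>60)).astype(np.uint8)
    m=cv2.morphologyEx(m,cv2.MORPH_CLOSE,np.ones((5,5)))
    k,l,st,ce=cv2.connectedComponentsWithStats(m)
    for i in range(1,k):
        X=atz(p,ce[i],.012)[0]
        if st[i,4]>12 and .3<X[0]<.8 and -.55<X[1]<.25: print(n,st[i,4],np.round(ce[i]),X)
  return p
E
python3 - <<'E'
from look import *
nuts()
for n in("top","scene"):
    p=optics.camera(n)
    for d in optics.pinpoint(p,"hook_pocket")[:2]: print(n,round(d["p"],2),atz(p,d["position"],.09)[0])
E
```

```text
22.25 [ 0.4934 -0.1984  0.109 ] [-178.1513   -0.5806   87.4404] [ 0.4548  0.2991 -2.0653] [ 17.7168  47.081   -1.2113 111.1916   1.947   23.6809  12.5303] 0.26913647100747373
top 74 [189. 183.] [0.5856 0.1908 0.012 ]
top 39 [313. 212.] [ 0.4979 -0.1681  0.012 ]
top 80 [219. 227.] [0.4588 0.1049 0.012 ]
scene 15 [240. 183.] [ 0.3553 -0.3112  0.012 ]
scene 115 [256. 200.] [ 0.4136 -0.22    0.012 ]
scene 73 [344. 235.] [0.4622 0.1039 0.012 ]
scene 75 [359. 273.] [0.5899 0.1879 0.012 ]
scene 0.67 [0.4647 0.0111 0.09  ]
```

Nut B got knocked to (0.588,0.189). I'll rake A first.

move_arm(
  rows=[
    {"translation": [0, 0, -15], "yaw": 1.5},
    {"translation": [0, 0, -20], "yaw": 1},
    {"translation": [0, 0, -12], "yaw": 0},
    {"translation": [0, 0, 0], "yaw": 0},
  ],
)

```text
time_s: 22.88
tcp_pos: [0.4949, -0.1992, 0.0619]
tcp_rot: [-178.4, -0.4, 89.6]
force: [0.1, 0.7, -1.7]
grip_width: 0.267
```

```bash
python3 - <<'E'
from look import *
p=optics.camera("scene")
for d in optics.pinpoint(p,"hook_pocket")[:2]: print(round(d["p"],2),atz(p,d["position"],.04)[0],atdepth(p,d["position"])[0])
save(p,"ins.png",(220,150,400,290),4.2)
E
```

```text
22.8833 [ 0.4949 -0.1992  0.0619] [-178.3978   -0.4215   89.6018] [ 0.1123  0.7385 -1.675 ] [ 17.6431  51.9437  -1.1766 111.7619   3.1683  17.9821  13.4841] 0.267105431309266
```

View pics/ins.png

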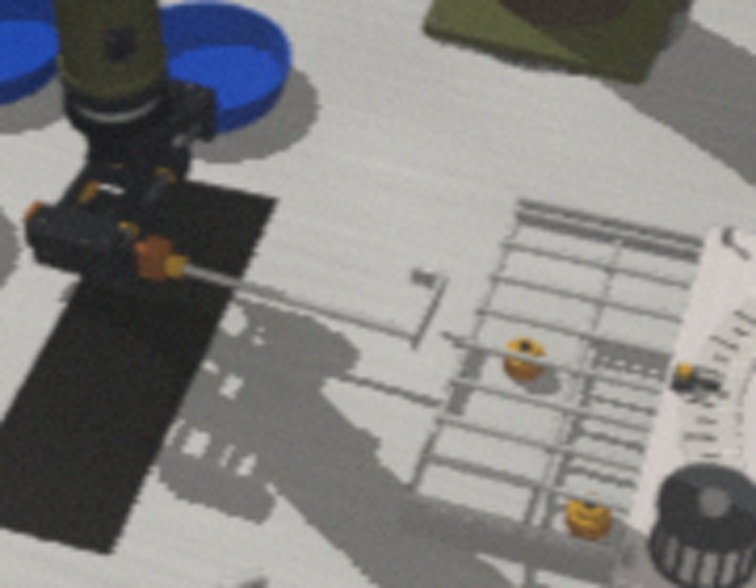

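Hook points into the feeder, its bar at (415,310); nuts at (523,358) and (588,518). I'll insert it over nut A.

move_arm(
  rows=[
    {"translation": [0, 20, 0], "yaw": 0},
    {"translation": [0, 22, 0], "yaw": 0},
    {"translation": [0, 22, 0], "yaw": 0},
    {"translation": [0, 18, 0], "yaw": 0},
    {"translation": [0, 2, 0], "yaw": 0},
  ],
)

```text
time_s: 23.4
tcp_pos: [0.4977, -0.1166, 0.0679]
tcp_rot: [-178.9, -0.1, 89.1]
force: [-1.3, 1.5, -1.3]
grip_width: 0.269
```

```bash
python3 - <<'E'
from look import *
p=nuts()
for d in optics.pinpoint(p,"hook_pocket")[:2]: print(round(d["p"],2),atz(p,d["position"],.04)[0],atdepth(p,d["position"])[0])
E
```

```text
23.4 [ 0.4977 -0.1166  0.0679] [-178.9457   -0.1363   89.0958] [-1.2674  1.4948 -1.2969] [  7.9903  50.6039   0.0472 116.0984  -0.1659  14.361    7.2787] 0.26941992836669315
top 74 [189. 183.] [0.5856 0.1908 0.012 ]
top 27 [326. 211.] [ 0.5011 -0.2035  0.012 ]
top 73 [219. 227.] [0.4587 0.1035 0.012 ]
scene 15 [265. 201.] [ 0.4087 -0.1911  0.012 ]
scene 30 [249. 207.] [ 0.453  -0.2269  0.012 ]
scene 100 [279. 216.] [ 0.4593 -0.1161  0.012 ]
scene 43 [345. 235.] [0.4582 0.1068 0.012 ]
scene 76 [359. 273.] [0.59   0.1881 0.012 ]
```

move_arm(
  rows=[
    {"translation": [-4, 8, 0], "yaw": 0.5},
    {"translation": [-3, 5, 0], "yaw": 0.5},
    {"translation": [0, 0, -1], "yaw": 0},
  ],
)

```text
time_s: 23.8
tcp_pos: [0.4902, -0.1123, 0.0676]
tcp_rot: [-179.1, 0.3, 89.5]
force: [-0.8, -0.6, -2.2]
grip_width: 0.267
```

move_arm(
  rows=[
    {"translation": [0, 0, -12], "yaw": 0},
    {"translation": [0, 0, -12], "yaw": 0},
    {"translation": [0, 0, -6], "yaw": 0},
    {"translation": [0, 0, 0], "yaw": 0},
  ],
)

```text
time_s: 24.13
tcp_pos: [0.4905, -0.1141, 0.0385]
tcp_rot: [-179.2, 0.3, 89.4]
force: [-1.7, 2.4, 15.2]
grip_width: 0.265
```

move_arm(
  rows=[
    {"translation": [0, 0, 2], "yaw": 0},
    {"translation": [0, 0, 1], "yaw": 0},
  ],
)

```text
time_s: 24.3
tcp_pos: [0.4903, -0.1145, 0.041]
tcp_rot: [-179.2, 0.3, 89.4]
force: [-0.0, 0.5, -1.9]
grip_width: 0.265
```

```bash
python3 - <<'E'
from look import *
p=nuts()
a=p["color"]; q=optics.camera("top")
f=lambda im,c,s:cv2.resize(im[c[1]:c[3],c[0]:c[2],::-1],None,fx=s,fy=s,interpolation=cv2.INTER_CUBIC)
A=f(a,(300,200,380,290),5);B=f(q["color"],(180,165,240,255),5)
cv2.imwrite("pics/low.png",np.hstack([A,B]))
E
```

```text
24.3 [ 0.4903 -0.1145  0.041 ] [-179.2232    0.3457   89.4043] [-0.0268  0.4893 -1.8961] [  7.3098  53.4238   0.5431 117.827    0.0128   9.4791   7.0255] 0.2645058078906
top 74 [189. 183.] [0.5856 0.1908 0.012 ]
top 33 [324. 214.] [ 0.4906 -0.1991  0.012 ]
top 71 [219. 226.] [0.459  0.1044 0.012 ]
scene 14 [268. 206.] [ 0.4283 -0.172   0.012 ]
scene 33 [252. 213.] [ 0.4784 -0.2068  0.012 ]
scene 98 [282. 221.] [ 0.4761 -0.1011  0.012 ]
scene 76 [359. 273.] [0.59   0.1881 0.012 ]
```

View pics/low.png

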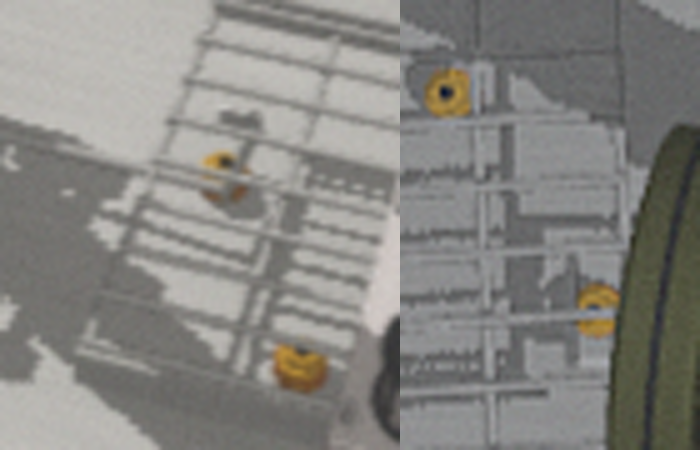

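The view is ambiguous: the bar seems to be right at the nut's rim. I'll lift, go 10 mm deeper, lower again and pull.

move_arm(
  rows=[
    {"translation": [0, 0, 12], "yaw": 0},
    {"translation": [0, 0, 12], "yaw": 0},
    {"translation": [0, 7, 0], "yaw": 0.5},
    {"translation": [0, 6, 0], "yaw": 0},
    {"translation": [0, 0, 0], "yaw": 0},
  ],
)

```text
time_s: 24.87
tcp_pos: [0.4897, -0.1007, 0.0664]
tcp_rot: [-179.1, 0.3, 89.9]
force: [-0.5, 0.6, -2.2]
grip_width: 0.269
```

move_arm(
  rows=[
    {"translation": [0, 1, -12], "yaw": 0},
    {"translation": [0, 1, -10], "yaw": 0},
    {"translation": [0, 0, -5], "yaw": 0},
    {"translation": [0, 0, 0], "yaw": 0},
  ],
)

```text
time_s: 25.2
tcp_pos: [0.4905, -0.0969, 0.0378]
tcp_rot: [-179.2, 0.3, 90.1]
force: [1.1, -0.4, 2.4]
grip_width: 0.265
```

move_arm(
  rows=[
    {"translation": [0, -8, 1.5], "yaw": 0},
    {"translation": [0, -12, 0], "yaw": 0},
    {"translation": [0, -15, 0], "yaw": 0},
    {"translation": [0, -15, 0], "yaw": 0},
    {"translation": [0, -15, 0], "yaw": 0},
  ],
)

```text
time_s: 25.62
tcp_pos: [0.4898, -0.1623, 0.0395]
tcp_rot: [-179.1, 0.1, 90.5]
force: [-0.3, 0.1, -1.0]
grip_width: 0.266
```

```bash
python3 - <<'E'
from look import *
p=nuts()
E
```

```text
25.6167 [ 0.4898 -0.1623  0.0395] [-179.0877    0.1278   90.4505] [-0.3346  0.0557 -1.0053] [ 13.1801  53.8215  -0.2704 115.5532   2.7858  11.4962  10.7342] 0.2658310456698768
top 74 [189. 183.] [0.5856 0.1908 0.012 ]
top 70 [236. 227.] [0.4576 0.0547 0.012 ]
scene 14 [252. 202.] [ 0.4277 -0.2291  0.012 ]
scene 107 [267. 217.] [ 0.4754 -0.1533  0.012 ]
scene 35 [326. 229.] [0.4583 0.0428 0.012 ]
scene 73 [359. 273.] [0.5905 0.1881 0.012 ]
```

move_arm(
  rows=[
    {"translation": [0, -12, 0], "yaw": 0},
    {"translation": [0, -14, 0], "yaw": 0},
    {"translation": [0, -14, 0], "yaw": 0},
    {"translation": [0, -10, 0], "yaw": 0},
    {"translation": [0, 0, 0], "yaw": 0},
  ],
)

```text
time_s: 26.13
tcp_pos: [0.4883, -0.2174, 0.0402]
tcp_rot: [-179.1, 0.2, 90.0]
force: [-0.2, -0.3, -1.6]
grip_width: 0.268
```

move_arm(
  rows=[
    {"translation": [0, 4, 5], "yaw": 0},
    {"translation": [0, 2, 15], "yaw": 0},
    {"translation": [10, 0, 15], "yaw": 0},
    {"translation": [20, 0, 0], "yaw": 0},
    {"translation": [25, 0, 0], "yaw": 0},
  ],
)

```text
time_s: 26.55
tcp_pos: [0.536, -0.2054, 0.0769]
tcp_rot: [-178.2, -0.2, 90.0]
force: [0.2, -0.3, -2.6]
grip_width: 0.266
```

```bash
python3 - <<'E'
from look import *
p=nuts()
E
```

```text
26.55 [ 0.536  -0.2054  0.0769] [-178.2165   -0.151    90.0204] [ 0.191  -0.2588 -2.5511] [ 17.0005  51.9311  -1.424  104.4938   3.4346  25.3793  13.0015] 0.26644060897754523
top 74 [189. 183.] [0.5856 0.1908 0.012 ]
top 35 [314. 197.] [ 0.5398 -0.1719  0.012 ]
top 83 [238. 227.] [0.4581 0.0488 0.012 ]
scene 18 [231. 201.] [ 0.4508 -0.2953  0.012 ]
scene 118 [248. 217.] [ 0.497  -0.2098  0.012 ]
scene 62 [327. 230.] [0.4607 0.0455 0.012 ]
scene 72 [359. 273.] [0.5903 0.1881 0.012 ]
```

```bash
python3 - <<'E'
from look import *
p=optics.camera("scene"); save(p,"after.png",(220,150,400,290),4.2)
E
```

```text
26.65 [ 0.5424 -0.2043  0.0772] [-178.8226   -0.1246   90.2196] [ 0.6371 -0.1161 -1.6946] [ 16.8843  52.0048  -1.5841 104.0201   3.4209  25.1911  13.0062] 0.2694550422544646
```

View pics/after.png

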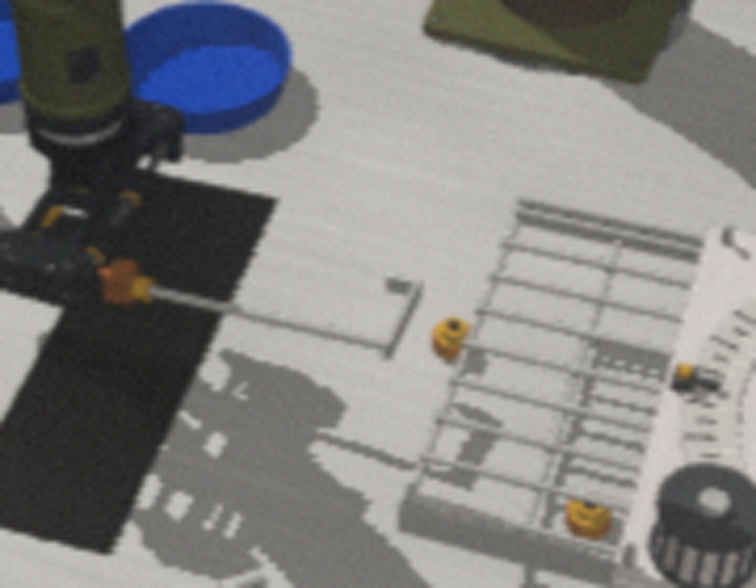

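```bash
python3 - <<'E'
from look import *
p=optics.camera("scene")
v,u=np.mgrid[205:240,255:325]; px=np.c_[u.ravel(),v.ravel()]
ok=p["z_map"][px[:,1],px[:,0]]>0; X=atdepth(p,px[ok])
s=(X[:,2]>.03)&(X[:,2]<.12)&(X[:,1]>-.13); X=X[s]
for y0 in np.arange(-.13,.08,.02):
    k=X[(X[:,1]>=y0)&(X[:,1]<y0+.02)]
    if len(k): print(round(y0,2),len(k),"x",k[:,0].min(),k[:,0].max(),"z",np.median(k[:,2]),k[:,2].min(),k[:,2].max(),"ymax",k[:,1].max())
E
```

```text
26.7 [ 0.5395 -0.2048  0.0766] [-178.5618   -0.1318   90.1732] [-1.3249 -0.4506 -2.058 ] [ 16.9325  52.0076  -1.5146 104.2644   3.4484  25.1961  13.0209] 0.265628163398966
-0.13 14 x 0.5349405991791837 0.5445264224804544 z 0.06609911932455981 0.06263827244058429 0.06869194744347262 ymax -0.11235860724188385
-0.11 18 x 0.5348735137688101 0.5439137176416201 z 0.06666741559783473 0.06151227338388554 0.07116281062411889 ymax -0.0908118051137507
-0.09 15 x 0.5358745898307073 0.5439568965037723 z 0.06799607364486082 0.06140735688676502 0.07172969524155404 ymax -0.07243452713145021
-0.07 17 x 0.5307706756714802 0.5429421205391385 z 0.06823280968264278 0.0634918775611355 0.07253854983067298 ymax -0.050841346148249755
-0.05 18 x 0.5363755451713699 0.5437574283778245 z 0.07068500763337215 0.06495699188461801 0.07416073214600027 ymax -0.030555821168720743
-0.03 16 x 0.5349217642251501 0.5436537109540458 z 0.07191166766181889 0.06787943531317464 0.07460711465891012 ymax -0.010166136240422174
-0.01 31 x 0.4726604416275163 0.5450745448886682 z 0.07319437172646248 0.06432572571979245 0.08047484415667139 ymax 0.009728318199143104
0.01 83 x 0.4698106815711609 0.5446441883819628 z 0.07379732714801701 0.05943875315082914 0.08057400568777773 ymax 0.027719474983454617
```

The hook pitched about 3° tip-up in the grip, so the bar rode over the nut. I'll set it down, let it lie flat and regrip harder.

move_arm(
  rows=[
    {"translation": [0, 0, -12], "yaw": 0},
    {"translation": [0, 0, -14], "yaw": 0},
    {"translation": [0, 0, -9], "yaw": 0},
    {"translation": [0, 0, -3], "yaw": 0},
    {"translation": [0, 0, 0], "yaw": 0},
  ],
)

```text
time_s: 27.17
tcp_pos: [0.5336, -0.203, 0.0352]
tcp_rot: [-178.1, -0.2, 90.2]
force: [2.2, 0.4, 6.6]
grip_width: 0.266
```

move_arm(
  rows=[
    {"translation": [0, 0, 0], "yaw": 0},
    {"translation": [0, 0, 0], "yaw": 0},
    {"translation": [0, 0, -1], "yaw": 0},
    {"translation": [0, 0, -2], "yaw": 0},
    {"translation": [0, 0, -1], "yaw": 0},
  ],
  gripper=0.2,
)

```text
time_s: 27.58
tcp_pos: [0.5321, -0.2032, 0.0315]
tcp_rot: [-178.0, -0.2, 90.1]
force: [-0.1, -0.9, -0.3]
grip_width: 0.398
```

move_arm(
  rows=[
    {"translation": [0, 0, -1], "yaw": 0},
    {"translation": [0, 0, 0], "yaw": 0},
  ],
)

```text
time_s: 27.75
tcp_pos: [0.5319, -0.2034, 0.0303]
tcp_rot: [-178.0, -0.2, 90.1]
force: [-0.8, 0.5, 0.8]
grip_width: 0.4
```

move_arm(
  rows=[
    {"translation": [0, 0, 0], "yaw": 0},
    {"translation": [0, 0, 0], "yaw": 0},
    {"translation": [0, 0, 0], "yaw": 0},
    {"translation": [0, 0, 0], "yaw": 0},
    {"translation": [0, 0, 0], "yaw": 0},
  ],
  gripper=1,
  force=60,
)

```text
time_s: 28.17
tcp_pos: [0.532, -0.2034, 0.0303]
tcp_rot: [-178.0, -0.2, 90.1]
force: [-0.3, 0.1, -1.2]
grip_width: 0.263
```

```bash
cat >> look.py <<'E'
def hookz():
    p=optics.camera("scene")
    v,u=np.mgrid[180:300,220:400]; px=np.c_[u.ravel(),v.ravel()]
    ok=p["z_map"][px[:,1],px[:,0]]>0; X=atdepth(p,px[ok])
    t=telemetry.observe()["tcp_pos"]
    r=X[(abs(X[:,0]-t[0])<.009)&(X[:,1]>t[1]+.07)&(X[:,1]<t[1]+.225)&(X[:,2]>t[2]-.03)&(X[:,2]<t[2]+.02)]
    a=np.polyfit(r[:,1]-t[1],r[:,2],1); print("rod slope",a,len(r),"z at tip",np.polyval(a,.23),"tcp",t, "x fit",np.polyfit(r[:,1]-t[1],r[:,0]-t[0],1))
E
python3 - <<'E'
from look import *
hookz(); nuts()
E
```

```text
28.1667 [ 0.532  -0.2034  0.0303] [-178.0249   -0.2088   90.1064] [-0.349  0.098 -1.224] [ 16.7524  56.3892  -1.1299 105.2138   3.7098  20.3965  12.7211] 0.2629215170528181
rod slope [0.0027 0.0102] 204 z at tip 0.010798942421548293 tcp [ 0.532  -0.2034  0.0303] x fit [0.0015 0.0009]
top 74 [189. 183.] [0.5856 0.1908 0.012 ]
top 83 [238. 227.] [0.4581 0.0488 0.012 ]
scene 15 [235. 210.] [ 0.487  -0.2644  0.012 ]
scene 19 [224. 213.] [ 0.5124 -0.2926  0.012 ]
scene 114 [252. 224.] [ 0.5254 -0.1854  0.012 ]
scene 62 [327. 230.] [0.4607 0.0455 0.012 ]
scene 72 [359. 273.] [0.5905 0.1878 0.012 ]
```

move_arm(
  rows=[
    {"translation": [0, 0, 15], "yaw": 0},
    {"translation": [-8, 5, 15], "yaw": 0},
    {"translation": [-13, 12, 3], "yaw": 0},
    {"translation": [-11, 12, 0], "yaw": 0},
    {"translation": [-3, 4, 0], "yaw": 0},
  ],
)

```text
time_s: 28.73
tcp_pos: [0.4962, -0.1711, 0.0638]
tcp_rot: [-178.1, -0.1, 90.0]
force: [-0.5, 1.5, -0.5]
grip_width: 0.269
```

move_arm(
  rows=[
    {"translation": [0, 0, 0], "yaw": 0},
  ],
)

```text
time_s: 28.82
tcp_pos: [0.4955, -0.1701, 0.0638]
tcp_rot: [-178.0, -0.2, 90.0]
force: [-0.1, 0.1, -1.4]
grip_width: 0.269
```

move_arm(
  rows=[
    {"translation": [-2, 7, 0], "yaw": 0},
    {"translation": [-1, 4, 0], "yaw": 0},
    {"translation": [0, 0, -12], "yaw": 0},
    {"translation": [0, 0, -11], "yaw": 0},
    {"translation": [0, 0, -5], "yaw": 0},
  ],
)

```text
time_s: 29.23
tcp_pos: [0.4956, -0.1596, 0.0338]
tcp_rot: [-178.3, -0.1, 90.0]
force: [-0.5, 0.7, -2.0]
grip_width: 0.267
```

move_arm(
  rows=[
    {"translation": [0, 0, 0], "yaw": 0},
  ],
)

```text
time_s: 29.32
tcp_pos: [0.4951, -0.1597, 0.0319]
tcp_rot: [-178.2, -0.1, 90.0]
force: [1.5, 0.1, -0.9]
grip_width: 0.266
```

```bash
python3 - <<'E'
from look import *
hookz(); nuts()
E
```

```text
29.3167 [ 0.4951 -0.1597  0.0319] [-178.1782   -0.105    90.0042] [ 1.4917  0.1019 -0.9056] [ 12.8595  54.854   -0.3883 113.9675   2.7296  12.9941   9.9674] 0.2659558696019458
rod slope [-0.0071  0.0158] 149 z at tip 0.014128178437019905 tcp [ 0.495  -0.1598  0.0322] x fit [0.0043 0.0002]
top 74 [189. 183.] [0.5856 0.1908 0.012 ]
top 83 [238. 227.] [0.4581 0.0488 0.012 ]
scene 14 [253. 206.] [ 0.4444 -0.2177  0.012 ]
scene 23 [241. 209.] [ 0.4741 -0.248   0.012 ]
scene 102 [269. 220.] [ 0.4866 -0.1428  0.012 ]
scene 63 [327. 230.] [0.4604 0.0456 0.012 ]
scene 73 [359. 273.] [0.5905 0.1881 0.012 ]
```

move_arm(
  rows=[
    {"translation": [0, -8, 0], "yaw": 0},
    {"translation": [0, -14, 0], "yaw": 0},
    {"translation": [0, -14, 0], "yaw": 0},
    {"translation": [0, -14, 0], "yaw": 0},
    {"translation": [0, -12, 0], "yaw": 0},
  ],
)

```text
time_s: 29.88
tcp_pos: [0.4963, -0.2228, 0.0345]
tcp_rot: [-178.3, -0.2, 90.3]
force: [0.8, 0.2, -1.2]
grip_width: 0.268
```

```bash
python3 - <<'E'
from look import *
hookz(); nuts()
E
```

```text
29.8833 [ 0.4963 -0.2228  0.0345] [-178.332    -0.1767   90.302 ] [ 0.778   0.193  -1.1765] [ 19.9     55.1122  -1.3514 110.0128   5.2502  16.5805  14.3614] 0.2681954629310134
rod slope [0.0016 0.0192] 124 z at tip 0.01958049378308514 tcp [ 0.496  -0.2266  0.0347] x fit [-0.0029  0.001 ]
top 74 [189. 183.] [0.5856 0.1908 0.012 ]
top 32 [321. 212.] [ 0.4971 -0.1909  0.012 ]
top 84 [260. 226.] [ 0.4578 -0.0136  0.012 ]
scene 14 [234. 200.] [ 0.4433 -0.2913  0.012 ]
scene 111 [250. 214.] [ 0.4851 -0.2095  0.012 ]
scene 66 [309. 225.] [ 0.4602 -0.0151  0.012 ]
scene 73 [359. 273.] [0.5905 0.1881 0.012 ]
```

move_arm(
  rows=[
    {"translation": [0, 2, 14], "yaw": 0},
    {"translation": [5, 0, 14], "yaw": 0},
    {"translation": [20, 0, 0], "yaw": 0},
    {"translation": [25, 0, 0], "yaw": 0},
    {"translation": [25, 0, 0], "yaw": 0},
  ],
)

```text
time_s: 30.45
tcp_pos: [0.5647, -0.2157, 0.0635]
tcp_rot: [-177.5, -0.5, 90.2]
force: [1.1, 0.3, -1.5]
grip_width: 0.265
```

move_arm(
  rows=[
    {"translation": [20, 10, 0], "yaw": 0},
    {"translation": [15, 20, 0], "yaw": 0},
    {"translation": [5, 20, 0], "yaw": 0},
    {"translation": [0, 0, 0], "yaw": 0},
    {"translation": [0, 0, 0], "yaw": 0},
  ],
)

```text
time_s: 30.87
tcp_pos: [0.6126, -0.1563, 0.0641]
tcp_rot: [-177.9, -0.8, 90.6]
force: [-1.2, -1.1, -0.7]
grip_width: 0.265
```

move_arm(
  rows=[
    {"translation": [3, 12, -1], "yaw": -0.3},
    {"translation": [3, 20, -1], "yaw": -0.3},
    {"translation": [2, 22, 0], "yaw": 0},
    {"translation": [0, 22, 0], "yaw": 0},
    {"translation": [0, 20, 0], "yaw": 0},
  ],
)

```text
time_s: 31.28
tcp_pos: [0.6169, -0.0638, 0.0614]
tcp_rot: [-177.7, -0.5, 89.3]
force: [-0.5, 0.4, -1.5]
grip_width: 0.267
```

```bash
python3 - <<'E'
from look import *
hookz(); nuts()
E
```

```text
31.2833 [ 0.6169 -0.0638  0.0614] [-177.6736   -0.4852   89.2954] [-0.4666  0.4326 -1.5395] [ 2.0186 55.6645 -0.2906 95.6117 -0.3843 31.0605  1.4883] 0.2672788954695466
rod slope [0.0103 0.0468] 149 z at tip 0.04915449481853756 tcp [ 0.617  -0.057   0.0613] x fit [0.015  0.0003]
top 128 [299. 169.] [ 0.6217 -0.1269  0.012 ]
top 47 [188. 183.] [0.586  0.1952 0.012 ]
scene 70 [309. 225.] [ 0.4606 -0.0143  0.012 ]
scene 106 [257. 238.] [ 0.5736 -0.1445  0.012 ]
scene 110 [283. 250.] [ 0.5878 -0.0506  0.012 ]
scene 71 [359. 273.] [0.5903 0.1877 0.012 ]
```

move_arm(
  rows=[
    {"translation": [0, 14, 0], "yaw": 0.3},
    {"translation": [0, 14, 0], "yaw": 0.3},
    {"translation": [0, 8, 0], "yaw": 0},
    {"translation": [0, 0, 0], "yaw": 0},
  ],
)

```text
time_s: 31.77
tcp_pos: [0.6158, -0.0308, 0.0614]
tcp_rot: [-177.6, -0.3, 89.7]
force: [-0.4, 0.3, -2.4]
grip_width: 0.267
```

move_arm(
  rows=[
    {"translation": [1, 9, 0], "yaw": 0},
    {"translation": [1, 5, 0], "yaw": 0},
    {"translation": [0, 0, -10], "yaw": 0},
    {"translation": [0, 0, -11], "yaw": 0},
    {"translation": [0, 0, -4], "yaw": 0},
  ],
)

```text
time_s: 32.18
tcp_pos: [0.6188, -0.0182, 0.0355]
tcp_rot: [-177.7, -0.1, 89.6]
force: [0.9, -0.4, -2.0]
grip_width: 0.263
```

```bash
python3 - <<'E'
from look import *
hookz(); nuts()
E
```

```text
32.1833 [ 0.6188 -0.0182  0.0355] [-177.7446   -0.1334   89.5959] [ 0.8987 -0.3565 -1.9949] [-2.6728 57.9566  0.3829 95.9496 -1.2017 28.3456 -1.796 ] 0.26262803457765604
rod slope [0.0021 0.0213] 33 z at tip 0.0217954313867056 tcp [ 0.6184 -0.0184  0.035 ] x fit [ 0.0231 -0.001 ]
top 166 [280. 170.] [ 0.6195 -0.0735  0.012 ]
top 87 [260. 226.] [ 0.4583 -0.0134  0.012 ]
scene 22 [311. 226.] [ 0.4601 -0.0053  0.012 ]
scene 81 [266. 249.] [ 0.6036 -0.1009  0.012 ]
scene 23 [279. 247.] [ 0.583  -0.0648  0.012 ]
scene 101 [296. 260.] [0.6112 0.001  0.012 ]
scene 71 [359. 273.] [0.5903 0.1879 0.012 ]
```

move_arm(
  rows=[
    {"translation": [0, 0, -2], "yaw": 0},
    {"translation": [0, -6, 0], "yaw": 0},
    {"translation": [0, -12, 0], "yaw": 0},
    {"translation": [0, -14, 0], "yaw": 0},
    {"translation": [0, -14, 0], "yaw": 0},
  ],
)

```text
time_s: 32.75
tcp_pos: [0.6195, -0.0648, 0.0346]
tcp_rot: [-177.8, -0.2, 89.8]
force: [0.0, -0.2, -1.2]
grip_width: 0.266
```

```bash
python3 - <<'E'
from look import *
hookz(); nuts()
E
```

```text
32.75 [ 0.6195 -0.0648  0.0346] [-177.8143   -0.2466   89.8219] [ 0.0421 -0.2311 -1.2424] [ 1.9502 58.173  -0.24   95.2758  0.042  28.7433  1.6092] 0.26571154088121235
rod slope [-0.001   0.0203] 72 z at tip 0.020039346519463663 tcp [ 0.6193 -0.0705  0.0348] x fit [-0.0049  0.0018]
top 125 [302. 170.] [ 0.62   -0.1383  0.012 ]
scene 71 [309. 225.] [ 0.4608 -0.0143  0.012 ]
scene 113 [254. 244.] [ 0.598 -0.143  0.012]
scene 110 [280. 255.] [ 0.6125 -0.051   0.012 ]
scene 38 [342. 268.] [0.591  0.1369 0.012 ]
```

move_arm(
  rows=[
    {"translation": [0, -13, -1], "yaw": 0},
    {"translation": [0, -14, -1], "yaw": 0},
    {"translation": [0, -14, 0], "yaw": 0},
    {"translation": [0, -14, 0], "yaw": 0},
    {"translation": [0, -14, 0], "yaw": 0},
  ],
)

```text
time_s: 33.32
tcp_pos: [0.62, -0.1321, 0.0329]
tcp_rot: [-177.8, -0.6, 90.0]
force: [-0.6, 0.8, -1.1]
grip_width: 0.268
```

move_arm(
  rows=[
    {"translation": [0, -14, 0], "yaw": 0},
    {"translation": [0, -14, 0], "yaw": 0},
    {"translation": [0, -14, 0], "yaw": 0},
    {"translation": [0, -14, 0], "yaw": 0},
    {"translation": [0, -14, 0], "yaw": 0},
  ],
)

```text
time_s: 33.73
tcp_pos: [0.6191, -0.2112, 0.0329]
tcp_rot: [-177.8, -0.6, 89.8]
force: [-0.6, -0.4, -0.4]
grip_width: 0.267
```

```bash
python3 - <<'E'
from look import *
hookz(); nuts()
E
```

```text
33.7333 [ 0.6191 -0.2112  0.0329] [-177.8194   -0.5755   89.8399] [-0.5781 -0.4273 -0.3993] [15.8747 59.8444 -2.0627 89.1579  3.239  33.3122 11.9112] 0.26697628788756483
rod slope [0.0283 0.0137] 158 z at tip 0.020260206901025944 tcp [ 0.6185 -0.2167  0.0331] x fit [0.0076 0.0009]
top 45 [318. 170.] [ 0.6206 -0.1823  0.012 ]
top 89 [256. 183.] [ 0.584  -0.0029  0.012 ]
top 83 [260. 226.] [ 0.458  -0.0137  0.012 ]
scene 69 [309. 225.] [ 0.4604 -0.0145  0.012 ]
scene 60 [212. 230.] [ 0.5935 -0.2929  0.012 ]
scene 126 [236. 242.] [ 0.6111 -0.199   0.012 ]
scene 77 [297. 253.] [ 0.585  -0.0053  0.012 ]
```

move_arm(
  rows=[
    {"translation": [0, 3, 20], "yaw": 0},
    {"translation": [-8, 0, 30], "yaw": 0},
    {"translation": [-11, 0, 30], "yaw": -5},
    {"translation": [-11, 0, 0], "yaw": -6.5},
    {"translation": [-11, 0, 0], "yaw": -6.5},
  ],
)

```text
time_s: 34.3
tcp_pos: [0.5788, -0.2001, 0.1138]
tcp_rot: [-177.8, -1.2, 71.6]
force: [-0.9, 0.2, -0.7]
grip_width: 0.27
```

move_arm(
  rows=[
    {"translation": [-11, 0, 0], "yaw": -6.5},
    {"translation": [-11, 0, 0], "yaw": -6.5},
    {"translation": [-11, 0, 0], "yaw": -6.5},
    {"translation": [-11, 0, 0], "yaw": -6.5},
    {"translation": [-11, 0, 0], "yaw": -6.5},
  ],
)

```text
time_s: 34.72
tcp_pos: [0.5245, -0.1911, 0.1161]
tcp_rot: [-177.9, -1.6, 38.1]
force: [-0.6, -0.0, -2.7]
grip_width: 0.271
```

move_arm(
  rows=[
    {"translation": [-11, 0, 0], "yaw": -6.5},
    {"translation": [-11, 0, 0], "yaw": -6.5},
    {"translation": [-8, 0, 0], "yaw": -6.5},
    {"translation": [-5, 0, 0], "yaw": -5},
    {"translation": [0, 0, 0], "yaw": 0},
  ],
)

```text
time_s: 35.13
tcp_pos: [0.4866, -0.1823, 0.1166]
tcp_rot: [-177.5, -1.5, 12.7]
force: [-0.6, -0.2, -1.4]
grip_width: 0.267
```

move_arm(
  rows=[
    {"translation": [-5, -8, -10], "yaw": -4},
    {"translation": [-4, -6, -20], "yaw": -2.5},
    {"translation": [-3, -4, -22], "yaw": 0},
    {"translation": [0, -1, -14], "yaw": 0},
    {"translation": [0, 0, -5], "yaw": 0},
  ],
)

```text
time_s: 35.55
tcp_pos: [0.4807, -0.1958, 0.0455]
tcp_rot: [-177.4, -2.2, 7.2]
force: [0.6, -0.2, -1.5]
grip_width: 0.27
```

move_arm(
  rows=[
    {"translation": [0, 0, 0], "yaw": 0},
  ],
)

```text
time_s: 35.63
tcp_pos: [0.4809, -0.1948, 0.0446]
tcp_rot: [-177.3, -2.1, 7.4]
force: [0.0, 0.1, -1.2]
grip_width: 0.269
```

move_arm(
  rows=[
    {"translation": [-3, -4, -5], "yaw": -1.5},
    {"translation": [-2, -2, -5], "yaw": -1},
    {"translation": [0, 0, -2], "yaw": 0},
    {"translation": [0, 0, 0], "yaw": 0},
  ],
)

```text
time_s: 35.97
tcp_pos: [0.4778, -0.2, 0.0333]
tcp_rot: [-177.3, -2.3, 4.9]
force: [0.2, 0.1, -0.4]
grip_width: 0.268
```

move_arm(
  rows=[
    {"translation": [0, 0, 0], "yaw": 0},
    {"translation": [0, 0, 0], "yaw": 0},
    {"translation": [0, 0, 0], "yaw": 0},
    {"translation": [0, 0, 0], "yaw": 0},
    {"translation": [0, 0, 0], "yaw": 0},
  ],
  gripper=-0.3,
)

```text
time_s: 36.38
tcp_pos: [0.4793, -0.2003, 0.0351]
tcp_rot: [-177.4, -2.5, 5.0]
force: [0.0, 0.0, -0.4]
grip_width: 0.621
```

move_arm(
  rows=[
    {"translation": [0, 0, 10], "yaw": 0},
    {"translation": [0, 0, 20], "yaw": 0},
    {"translation": [0, 0, 25], "yaw": 0},
    {"translation": [0, 0, 25], "yaw": 0},
    {"translation": [0, 15, 10], "yaw": 0},
  ],
)

```text
time_s: 36.8
tcp_pos: [0.4775, -0.1877, 0.1288]
tcp_rot: [-177.4, -2.4, 4.7]
force: [0.9, 0.4, -0.3]
grip_width: 0.651
```

```bash
python3 - <<'E'
from look import *
nuts()
p=optics.camera("top")
for d in optics.pinpoint(p,"hook_pocket")[:1]: print(d["p"],atz(p,d["position"],.01))
v,u=np.mgrid[0:420,0:560]; px=np.c_[u.ravel(),v.ravel()]
ok=p["z_map"].ravel()>0; X=np.full((len(px),3),9.); X[ok]=atdepth(p,px[ok])
s=(abs(X[:,2]-.031)<.008)&(X[:,1]>-.27)&(X[:,1]<-.12)&(X[:,0]>.33)&(X[:,0]<.58)
print("handle",cv2.minAreaRect((X[s,:2]*1000).astype(np.float32)),s.sum())
E
```

```text
36.8 [ 0.4775 -0.1877  0.1288] [-177.4084   -2.3781    4.686 ] [ 0.8856  0.3977 -0.3085] [ 11.6469  44.5319  10.965  116.8402 -32.1357  21.0267 -35.5475] 0.6513251362196673
top 78 [256. 183.] [ 0.5839 -0.0032  0.012 ]
top 84 [260. 226.] [ 0.4581 -0.0135  0.012 ]
scene 277 [256. 208.] [ 0.4505 -0.2045  0.012 ]
scene 70 [309. 225.] [ 0.4606 -0.0143  0.012 ]
scene 83 [298. 254.] [ 0.5861 -0.0039  0.012 ]
0.75 [[ 0.6863 -0.1431  0.01  ]]
handle ((0.0, 0.0), (0.0, 0.0), 0.0) 0
```

move_arm(
  rows=[
    {"translation": [8, 14, 0], "yaw": 6.7},
    {"translation": [9, 15, 0], "yaw": 6.7},
    {"translation": [9, 15, 0], "yaw": 6.7},
    {"translation": [9, 15, 0], "yaw": 6.7},
    {"translation": [9, 15, 0], "yaw": 6.7},
  ],
  gripper=-0.5,
)

```text
time_s: 37.42
tcp_pos: [0.5165, -0.1158, 0.121]
tcp_rot: [-177.1, -1.6, 39.1]
force: [-0.6, 0.3, -0.2]
grip_width: 0.75
```

move_arm(
  rows=[
    {"translation": [9, 15, 0], "yaw": 6.7},
    {"translation": [9, 15, 0], "yaw": 6.7},
    {"translation": [9, 15, 0], "yaw": 6.7},
    {"translation": [9, 15, 0], "yaw": 6.7},
    {"translation": [9, 15, 0], "yaw": 6.7},
  ],
)

```text
time_s: 37.83
tcp_pos: [0.5605, -0.0419, 0.1143]
tcp_rot: [-176.6, -1.3, 74.0]
force: [1.4, 0.5, 0.0]
grip_width: 0.753
```

move_arm(
  rows=[
    {"translation": [9, 15, 0], "yaw": 6.7},
    {"translation": [5, 5, -10], "yaw": 6},
    {"translation": [0, 0, -15], "yaw": 0},
    {"translation": [0, 0, 0], "yaw": 0},
  ],
)

```text
time_s: 38.17
tcp_pos: [0.5764, -0.0179, 0.0837]
tcp_rot: [-176.5, -1.5, 87.8]
force: [-0.5, -0.3, -0.4]
grip_width: 0.75
```

move_arm(
  rows=[
    {"translation": [5, 7, -12], "yaw": 0},
    {"translation": [4, 5, -15], "yaw": 0},
    {"translation": [1, 1, -15], "yaw": 0},
    {"translation": [0, 0, -6], "yaw": 0},
    {"translation": [0, 0, 0], "yaw": 0},
  ],
)

```text
time_s: 38.58
tcp_pos: [0.5845, -0.0095, 0.0308]
tcp_rot: [-176.1, -1.4, 87.4]
force: [-0.2, -0.2, 0.8]
grip_width: 0.753
```

move_arm(
  rows=[
    {"translation": [1, 4, -1], "yaw": 0},
    {"translation": [0, 2, 0], "yaw": 0},
    {"translation": [0, 0, 0], "yaw": 0},
    {"translation": [0, 0, 0], "yaw": 0},
    {"translation": [0, 0, 0], "yaw": 0},
  ],
  gripper=1,
  force=25,
)

```text
time_s: 39.0
tcp_pos: [0.5856, -0.0052, 0.0315]
tcp_rot: [-176.1, -1.3, 87.2]
force: [-0.7, -0.6, -0.1]
grip_width: 0.398
```

move_arm(
  rows=[
    {"translation": [0, 0, 0], "yaw": 0},
    {"translation": [0, 0, 0], "yaw": 0},
    {"translation": [0, 0, 0], "yaw": 0},
  ],
)

```text
time_s: 39.25
tcp_pos: [0.5862, -0.0054, 0.0327]
tcp_rot: [-176.2, -1.3, 87.2]
force: [-0.3, -0.1, -0.5]
grip_width: 0.326
```

move_arm(
  rows=[
    {"translation": [0, 0, 20], "yaw": 0},
    {"translation": [0, -10, 35], "yaw": 0},
    {"translation": [-5, -30, 30], "yaw": 0},
    {"translation": [-9, -38, 0], "yaw": 0},
    {"translation": [-9, -38, 0], "yaw": 0},
  ],
)

```text
time_s: 39.67
tcp_pos: [0.5642, -0.1106, 0.1202]
tcp_rot: [-176.3, -1.9, 88.3]
force: [-0.1, -0.0, -1.5]
grip_width: 0.328
```

move_arm(
  rows=[
    {"translation": [-9, -38, 0], "yaw": 0},
    {"translation": [-9, -38, 0], "yaw": 0},
    {"translation": [-9, -38, 0], "yaw": 0},
    {"translation": [-9, -38, 0], "yaw": 0},
    {"translation": [-9, -38, 0], "yaw": 0},
  ],
)

```text
time_s: 40.08
tcp_pos: [0.5177, -0.3078, 0.123]
tcp_rot: [-176.6, -1.9, 88.6]
force: [0.5, -0.1, -1.0]
grip_width: 0.336
```

move_arm(
  rows=[
    {"translation": [-8, -30, 0], "yaw": 0},
    {"translation": [-4, -15, 0], "yaw": 0},
    {"translation": [0, 0, 0], "yaw": 0},
    {"translation": [0, 0, 0], "yaw": 0},
  ],
)

```text
time_s: 40.42
tcp_pos: [0.4978, -0.3689, 0.1232]
tcp_rot: [-176.4, -1.3, 87.6]
force: [0.5, 0.1, -1.0]
grip_width: 0.333
```

move_arm(
  rows=[
    {"translation": [0, -6, -15], "yaw": 0},
    {"translation": [1, -5, -20], "yaw": 0},
    {"translation": [0, -2, -20], "yaw": 0},
    {"translation": [0, 0, -12], "yaw": 0},
    {"translation": [0, 0, -3], "yaw": 0},
  ],
)

```text
time_s: 40.83
tcp_pos: [0.5044, -0.3726, 0.0526]
tcp_rot: [-176.7, -1.6, 88.1]
force: [-0.8, 0.4, -2.0]
grip_width: 0.33
```

move_arm(
  rows=[
    {"translation": [-3, -6, -3], "yaw": 0},
    {"translation": [-1, -4, -4], "yaw": 0},
    {"translation": [0, 0, 0], "yaw": 0},
  ],
)

```text
time_s: 41.08
tcp_pos: [0.5021, -0.3787, 0.0451]
tcp_rot: [-176.7, -1.8, 88.5]
force: [-0.0, -0.1, -0.3]
grip_width: 0.327
```

move_arm(
  rows=[
    {"translation": [0, 0, 0], "yaw": 0},
    {"translation": [0, 0, 0], "yaw": 0},
    {"translation": [0, 0, 0], "yaw": 0},
  ],
  gripper=0,
)

```text
time_s: 41.33
tcp_pos: [0.5031, -0.3794, 0.047]
tcp_rot: [-176.9, -1.7, 88.4]
force: [-0.0, -0.3, 0.0]
grip_width: 0.494
```

move_arm(
  rows=[
    {"translation": [0, 0, 15], "yaw": 0},
    {"translation": [0, 0, 25], "yaw": 0},
    {"translation": [0, 10, 30], "yaw": 0},
    {"translation": [-4, 30, 10], "yaw": 0},
    {"translation": [-4, 36, 0], "yaw": 0},
  ],
)

```text
time_s: 41.75
tcp_pos: [0.4942, -0.312, 0.1348]
tcp_rot: [-177.2, -1.1, 87.7]
force: [0.3, 0.1, -0.6]
grip_width: 0.498
```

move_arm(
  rows=[
    {"translation": [-4, 36, 0], "yaw": 0},
    {"translation": [-4, 36, 0], "yaw": 0},
    {"translation": [-4, 36, 0], "yaw": 0},
    {"translation": [-4, 36, 0], "yaw": 0},
    {"translation": [-4, 36, 0], "yaw": 0},
  ],
  gripper=-0.5,
)

```text
time_s: 42.17
tcp_pos: [0.476, -0.1288, 0.1452]
tcp_rot: [-178.2, -0.8, 87.3]
force: [-0.4, 1.0, -0.4]
grip_width: 0.746
```

```bash
python3 - <<'E'
from look import *
nuts()
E
```

```text
42.1667 [ 0.476  -0.1288  0.1452] [-178.181    -0.7947   87.2882] [-0.3948  0.9695 -0.3813] [ 11.0432  41.7466  -1.5091 116.7559   1.118   23.4157   6.168 ] 0.7463579313377847
top 90 [386. 210.] [ 0.501  -0.3766  0.012 ]
top 84 [260. 226.] [ 0.4579 -0.0136  0.012 ]
scene 249 [255. 209.] [ 0.4571 -0.2037  0.012 ]
scene 66 [203. 204.] [ 0.4986 -0.3782  0.012 ]
scene 71 [309. 225.] [ 0.4606 -0.014   0.012 ]
```

Nut B is in the dish. For nut A (close in, j6 near its limit) I'll approach a bit farther out with the jaws fully open, so that closing drags it outward.

move_arm(
  rows=[
    {"translation": [0, 30, -10], "yaw": 0},
    {"translation": [1, 30, -15], "yaw": 0},
    {"translation": [1, 25, -15], "yaw": 0},
    {"translation": [1, 8, -10], "yaw": 0},
    {"translation": [0, 0, 0], "yaw": 0},
  ],
  gripper=-1,
)

```text
time_s: 42.68
tcp_pos: [0.4839, -0.0284, 0.1001]
tcp_rot: [-178.9, -1.0, 87.9]
force: [-0.3, -0.9, -0.8]
grip_width: 0.999
```

```bash
python3 - <<'E'
from look import *
E
```

```text
42.6833 [ 0.4839 -0.0284  0.1001] [-178.8977   -0.9597   87.8548] [-0.3117 -0.8924 -0.8279] [ -1.0293  46.2742  -0.6873 120.0653  -2.0921  14.7109  -1.6165] 0.9990850697084308
```

move_arm(
  rows=[
    {"translation": [0, 7, -10], "yaw": 0},
    {"translation": [-1, 5, -15], "yaw": 0},
    {"translation": [0, 2, -12], "yaw": 0},
    {"translation": [0, 0, 0], "yaw": 0},
  ],
)

```text
time_s: 43.02
tcp_pos: [0.4859, -0.0194, 0.0637]
tcp_rot: [-179.3, -0.8, 87.5]
force: [-0.5, 1.1, -0.2]
grip_width: 0.999
```

```bash
python3 - <<'E'
from look import *
E
```

```text
43.0167 [ 0.4859 -0.0194  0.0637] [-179.2969   -0.7792   87.4701] [-0.4974  1.1152 -0.2268] [ -2.3043  50.47    -0.5254 120.6213  -2.6172   9.5497  -2.5826] 0.999249457928527
```

move_arm(
  rows=[
    {"translation": [-2, 3, -10], "yaw": 0},
    {"translation": [-1, 2, -9], "yaw": 0},
    {"translation": [-1, 1, -5], "yaw": 0},
    {"translation": [0, 0, 0], "yaw": 0},
  ],
)

```text
time_s: 43.35
tcp_pos: [0.4834, -0.019, 0.0399]
tcp_rot: [-179.5, -0.6, 87.0]
force: [0.1, -0.1, -1.1]
grip_width: 1.001
```

```bash
python3 - <<'E'
from look import *
E
```

```text
43.35 [ 0.4834 -0.019   0.0399] [-179.4875   -0.5901   87.002 ] [ 0.0822 -0.0965 -1.0955] [ -2.5527  53.2066  -0.4258 121.2792  -2.8652   5.9726  -2.9535] 1.000907123721864
```

move_arm(
  rows=[
    {"translation": [0, 3, -4], "yaw": 0},
    {"translation": [0, 2, -3], "yaw": 0},
    {"translation": [0, 0, 0], "yaw": 0},
    {"translation": [0, 0, 0], "yaw": 0},
    {"translation": [0, 0, 0], "yaw": 0},
  ],
  gripper=1,
)

```text
time_s: 43.77
tcp_pos: [0.4834, -0.015, 0.0333]
tcp_rot: [-179.5, -0.5, 86.9]
force: [-0.4, 0.2, -0.8]
grip_width: 0.645
```

move_arm(
  rows=[
    {"translation": [0, 0, 0], "yaw": 0},
    {"translation": [0, 0, 0], "yaw": 0},
    {"translation": [0, 0, 0], "yaw": 0},
    {"translation": [0, 0, 0], "yaw": 0},
    {"translation": [0, 0, 0], "yaw": 0},
  ],
)

```text
time_s: 44.18
tcp_pos: [0.484, -0.015, 0.034]
tcp_rot: [-179.6, -0.5, 86.9]
force: [0.0, 0.2, -0.6]
grip_width: 0.327
```

move_arm(
  rows=[
    {"translation": [2, 0, 20], "yaw": 0},
    {"translation": [2, -10, 35], "yaw": 0},
    {"translation": [2, -30, 35], "yaw": 0},
    {"translation": [2, -38, 0], "yaw": 0},
    {"translation": [2, -38, 0], "yaw": 0},
  ],
)

```text
time_s: 44.6
tcp_pos: [0.4944, -0.1219, 0.1253]
tcp_rot: [-179.5, -0.9, 88.1]
force: [0.7, -0.6, -0.5]
grip_width: 0.326
```

move_arm(
  rows=[
    {"translation": [1, -38, 0], "yaw": 0},
    {"translation": [1, -38, 0], "yaw": 0},
    {"translation": [1, -38, 0], "yaw": 0},
    {"translation": [1, -38, 0], "yaw": 0},
    {"translation": [1, -38, 0], "yaw": 0},
  ],
)

```text
time_s: 45.02
tcp_pos: [0.4998, -0.3204, 0.1279]
tcp_rot: [-179.8, -0.9, 88.3]
force: [1.1, 0.5, 0.0]
grip_width: 0.324
```

move_arm(
  rows=[
    {"translation": [1, -38, 0], "yaw": 0},
    {"translation": [1, -30, 0], "yaw": 0},
    {"translation": [0, -20, 0], "yaw": 0},
    {"translation": [0, -5, 0], "yaw": 0},
    {"translation": [0, 0, 0], "yaw": 0},
  ],
)

```text
time_s: 45.43
tcp_pos: [0.4958, -0.4311, 0.1274]
tcp_rot: [-179.7, -0.4, 87.4]
force: [0.6, 0.4, -1.3]
grip_width: 0.325
```

move_arm(
  rows=[
    {"translation": [0, -1, -15], "yaw": 0},
    {"translation": [0, 0, -22], "yaw": 0},
    {"translation": [0, 0, -20], "yaw": 0},
    {"translation": [0, 0, -12], "yaw": 0},
    {"translation": [0, 0, 0], "yaw": 0},
  ],
)

```text
time_s: 45.85
tcp_pos: [0.4979, -0.4229, 0.0569]
tcp_rot: [-179.8, -0.7, 87.7]
force: [-0.5, 0.4, -1.0]
grip_width: 0.325
```

```bash
python3 - <<'E'
from look import *
nuts()
E
```

```text
45.85 [ 0.4979 -0.4229  0.0569] [-179.7877   -0.6909   87.7366] [-0.4794  0.4257 -0.9819] [39.473  57.2454 -5.6159 90.9203  7.9023 32.7734 27.4644] 0.3251431488846162
top 359 [325. 227.] [ 0.4551 -0.2005  0.012 ]
top 91 [386. 210.] [ 0.5011 -0.3766  0.012 ]
top 70 [403. 211.] [ 0.4989 -0.4253  0.012 ]
scene 13 [178. 178.] [ 0.4144 -0.5294  0.012 ]
scene 45 [192. 195.] [ 0.4723 -0.4375  0.012 ]
scene 276 [256. 208.] [ 0.4501 -0.2045  0.012 ]
scene 65 [203. 204.] [ 0.4996 -0.3778  0.012 ]
```

move_arm(
  rows=[
    {"translation": [0, -7, -4], "yaw": 0},
    {"translation": [0, -4, -5], "yaw": 0},
    {"translation": [0, 0, 0], "yaw": 0},
  ],
)

```text
time_s: 46.2
tcp_pos: [0.5014, -0.436, 0.0527]
tcp_rot: [179.8, -0.4, 87.8]
force: [-0.1, -0.3, -1.4]
grip_width: 0.33
```

move_arm(
  rows=[
    {"translation": [0, 0, 0], "yaw": 0},
    {"translation": [0, 0, 0], "yaw": 0},
    {"translation": [0, 0, 0], "yaw": 0},
    {"translation": [0, 0, 0], "yaw": 0},
  ],
  gripper=0,
)

```text
time_s: 46.53
tcp_pos: [0.5021, -0.438, 0.0546]
tcp_rot: [179.6, -0.3, 87.7]
force: [-0.3, -0.4, -0.3]
grip_width: 0.499
```

move_arm(
  rows=[
    {"translation": [0, 0, 15], "yaw": 0},
    {"translation": [0, 0, 30], "yaw": 0},
    {"translation": [0, 0, 40], "yaw": 0},
    {"translation": [0, 0, 40], "yaw": 0},
    {"translation": [-5, 30, 25], "yaw": 0},
  ],
)

```text
time_s: 46.95
tcp_pos: [0.492, -0.4103, 0.2071]
tcp_rot: [-179.9, -0.4, 87.4]
force: [0.9, -1.7, 0.4]
grip_width: 0.5
```

move_arm(
  rows=[
    {"translation": [0, 38, 10], "yaw": 0},
    {"translation": [0, 38, 0], "yaw": 0},
    {"translation": [0, 38, 0], "yaw": 0},
    {"translation": [0, 38, 0], "yaw": 0},
    {"translation": [0, 30, 0], "yaw": 0},
  ],
)

```text
time_s: 47.37
tcp_pos: [0.4934, -0.2281, 0.2335]
tcp_rot: [178.8, 0.4, 86.8]
force: [1.9, -0.2, -0.7]
grip_width: 0.501
```

move_arm(
  rows=[
    {"translation": [0, 38, 0], "yaw": 0},
    {"translation": [0, 38, 0], "yaw": 0},
    {"translation": [0, 10, 0], "yaw": 0},
    {"translation": [0, 0, 0], "yaw": 0},
    {"translation": [0, 0, 0], "yaw": 0},
  ],
)

```text
time_s: 47.78
tcp_pos: [0.494, -0.1291, 0.2403]
tcp_rot: [178.4, 0.2, 87.6]
force: [0.1, -0.3, 0.0]
grip_width: 0.502
```

```bash
python3 - <<'E'
from look import *
nuts()
p=optics.camera("top"); q=optics.camera("scene"); save(p,"end_top.png",s=1.4); save(q,"end_scene.png",s=1.4)
for c in(p,q):
  for t,z in dict(pointer_tip=.1,hook_grip=.023,hook_pocket=.01,dish=0).items():
    for d in optics.pinpoint(c,t)[:2]: print(t,round(d["p"],2),atz(c,d["position"],z)[0])
  X=None
for c in (p,q):
  v,u=np.mgrid[0:420,0:560]; px=np.c_[u.ravel(),v.ravel()]
  ok=c["z_map"].ravel()>0; X=np.full((len(px),3),9.); X[ok]=atdepth(c,px[ok])
  s=(abs(X[:,2]-.032)<.006)&(X[:,1]>-.52)&(X[:,1]<-.3)&(X[:,0]>.4)&(X[:,0]<.62)
  print("dish",cv2.minEnclosingCircle((X[s,:2]*1000).astype(np.float32)))
E
```

```text
47.7833 [ 0.494  -0.1291  0.2403] [178.3898   0.1904  87.5784] [ 0.137  -0.2628  0.001 ] [ 12.2529  32.3102  -4.3431 112.3341   4.1922  33.8784   2.7448] 0.5016345972689508
top 90 [386. 210.] [ 0.501  -0.3766  0.012 ]
top 92 [407. 209.] [ 0.5022 -0.4382  0.012 ]
scene 274 [256. 208.] [ 0.45   -0.2041  0.012 ]
scene 71 [187. 200.] [ 0.5005 -0.4402  0.012 ]
scene 67 [203. 204.] [ 0.4987 -0.3779  0.012 ]
pointer_tip 0.75 [0.4464 0.2692 0.1   ]
hook_pocket 0.59 [ 0.6878 -0.142   0.01  ]
dish 0.95 [ 0.5082 -0.4137  0.    ]
dish 0.78 [ 0.5198 -0.6201  0.    ]
pointer_tip 0.21 [ 0.594  -0.3383  0.1   ]
hook_grip 0.78 [ 0.4571 -0.1964  0.023 ]
hook_pocket 0.8 [ 0.682  -0.1446  0.01  ]
hook_pocket 0.72 [0.4337 0.2433 0.01  ]
dish 0.96 [ 0.5279 -0.6337  0.    ]
dish 0.77 [ 0.2362 -0.2522  0.    ]
dish ((498.8592834472656, -408.1330261230469), 77.96892547607422)
dish ((500.02618408203125, -410.0561828613281), 80.57022094726562)
```

View pics/end_scene.png

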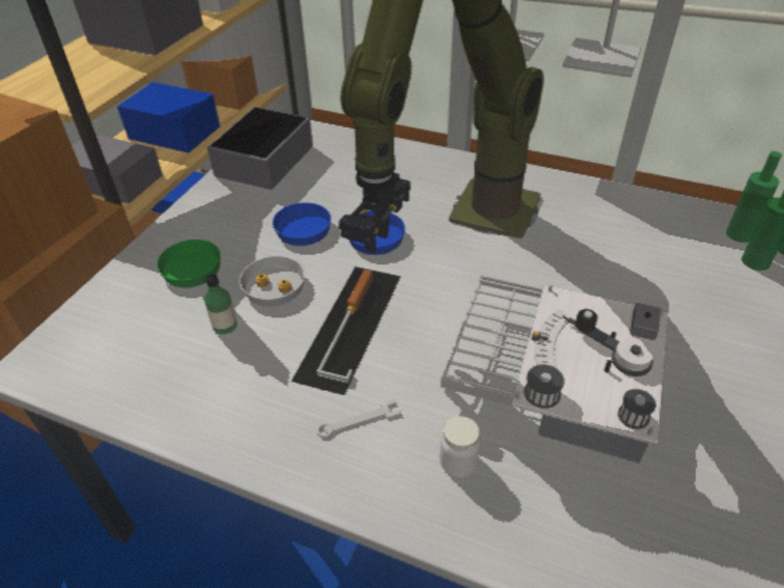

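View pics/end_top.png

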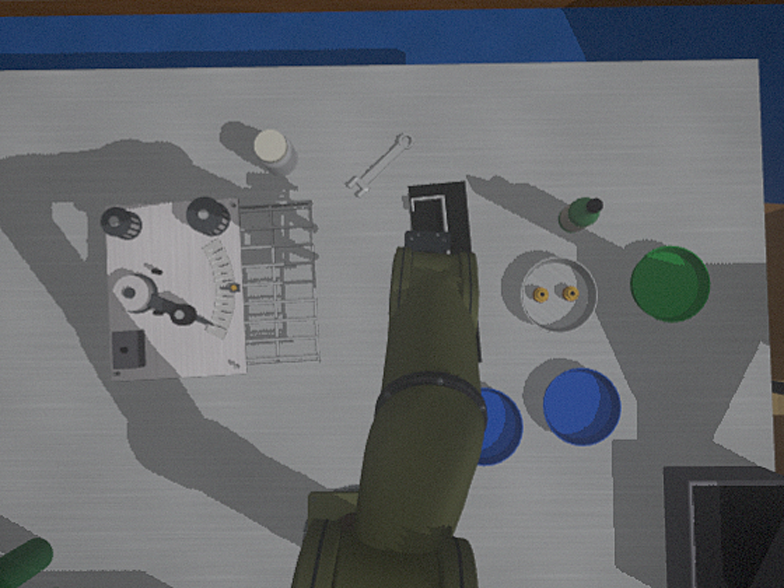

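Final views: both nuts in the dish (540,293 and 570,293 in the top view), hook on the mat, tensioner home, bystanders where they were, nothing left under the grid.

```bash
python3 -c "
from bench import finish_job; print(finish_job())"
```

```text
the job is handed in; nothing more can be done
None
```

The job is handed in at about 48 s on the robot's clock; it reports no verdict.

**Tensioner**
- I swung the arm to its end stop: about 25–32 N of reaction there, and the pointer line read about 50° on the scale. I then eased it home.
- I pushed it again until the pointer lined up with the setting tab at about 25°, held it there for about 2.5 s and eased it home.
- I did not measure the arm's speed directly. The return steps averaged about 0.7 rad/s or less.

**Nuts**
- Only two were present. I raked both out with the hook and put them in the steel dish, each about 30 mm from its centre.
- The last pictures show none left under the grid.

**Hook**
- It lies flat on the mat, with the handle and the pocket both over it.

**Other checks**
- The pointer is at home and the tab looks unmoved.
- The bottle, jar and spanner look unmoved, and the gripper is clear of everything.

**What went wrong on the way**
- **Gripper tilt:** The gripper tilted up to 29° under the spring load. I straightened it by pressing the roller against the home stop, and the fingers slipped off it once; the arm stayed home.
- **Nut knocked aside:** Nut B was shifted about 4 cm before I raked it, so I located it again first.
- **Hook tilt:** The hook tilted in the grip during the first rake and rode over nut A, probably after touching the bench or the nut. I set it down level, gripped it harder and raked again.
- **Detector disagreement:** At the end the networks' scene view gave only a false, low-confidence pointer reading, and their points scattered by about 1 cm. I relied on the depth data and the pictures instead.

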